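Clear and reload the button feeder's deck

ROBOT

A 6-joint arm with a two-finger parallel gripper is mounted at the origin on the work surface. World frame = base frame: x ahead of the robot, y to its left, z up, the work surface at z = 0. Lengths are in mm, angles in rad, forces in N, time in s.
With the tool pointing down it reaches from about 350 to 875 mm from the base axis. Payload 4.2 kg.
Tool frame: the origin (TCP) lies midway between the tips of the shut fingers; the grasp point (between the pads) lies 19 mm behind it; z points along the fingers, y is the direction in which the jaws open and shut (so a half turn about z gives the same grasp; the last joint's range is limited). The gripper opens to 85 mm and grips with 20 to 120 N. Pads are 22 mm wide; open, the fingers measure 114 mm over their backs; the gripper's body (76 mm by 85 mm) begins 54 mm behind the grasp point. The pads swing forward as they close: fully open they stand 13 mm farther back than shut.
Start: joints at [1.382, 0.385, 0.008, 0, -1.194, -0.259], TCP at [270.581, 563.369, 231.312] pointing down, gripper open.
Joint ranges: [-3.14, 3.14], [-1.21, 2.06], [-1.07, 1.41], [-3.16, 2.05], [-2.99, -0.16], [-3.1, 3.1]. Speed limits (rad/s): [2.79, 2.79, 3.14, 3.14, 3.14, 3.14].

INTERFACE

Orientations are given as a unit quaternion [x, y, z, w].
In Python, from bench import arm gives the robot as it stands.
- The arm moves only by the tool servo_tool, never from a script. Its argument "rows" is a list of rows, each an object of numbers: "fingers": the finger opening in cm, from 0 to 8.54; "x", "y", "z": the shift along the tool's x, y, z in cm; "turn": the turn about the tool's z in degrees. A call has 1 to 10 rows; each row shifts and turns the commanded pose from where the row before left it, along the tool's axes as they then stand; what a row does not reach is not made up. A row lasts 1/12 s, in which the tool goes at most 41.7 mm and 7.16 degrees, less where a joint would pass 70% of its speed; a pose out of reach is approached as far as the arm can. A call is refused whole if a number of a shift passes 4.17 or a number of a turn 7.16, either way. A call with a gripper value outside its range is refused whole. The fingers move at their own pace and stop on an object; the grip force is fixed at half the most. Time passes only in rows, so rows that do not move let the fingers close. It gives the time, the measured TCP pose, the force and the opening at its end, in the units of the state.
- arm.read_state(): the state, without advancing time (a new reading comes with each control period).
- arm.get_image(name): name is "scene" or "top"; returns (picture, depth): 384x512x3 uint8, red, green, blue; 384x512 float32, mm along the optical axis (not along the pixel's ray), 0 where there is no reading.
- arm.camera_model(name): a dict with "fx", "fy", "cx", "cy" (pixels), "k1" (the pictures are not rectified: a ray, as slopes to the right and down, at radius r is drawn at 1 + k1 r^2 times it, then the intrinsics apply), "pose" (4x4, takes a point from camera to world coordinates). Camera axes: x right, y down, z forward; pixel columns grow to the right and rows downward; lengths in mm; the calibration is good to about 2 mm. A picture is of the moment at which its call begins. camera_model takes no time and is no camera call.
- arm.job_done(): hands the job in, once; it reports no verdict.
The state is a dict: "clock": time; "joints": joint angles; "joint_vel": joint speeds; "joint_efforts": joint torques, N m; "position": TCP position; "ee_rot": TCP orientation; "contact_force": force on the tool from outside, world axes, zero at the start; "wrist_torque": the same for the moment, N m; "gripper_width": finger opening in mm.
Only numpy, scipy, OpenCV 4.12 (cv2) and the standard library are available. Lean on these libraries where they do the work, as an engineer would, in place of code of your own. Each camera call takes 0.05 s, during which the arm holds its last target.

TASK

With the scraper block in the gripper, wipe all the loose button blanks off the feeder's deck into the catch tray at its open end, without touching the blanks with the fingers, then stand the scraper back in its rest. After that take every button magazine out of the bin and stand each one upright on the clean deck inside a black outline of its own, lengthwise in it. Leave everything else on the table alone.

Things in the scene. Friction and masses are not known exactly. Their poses are not given: they have to be found in the camera images.
- deck: fixed aluminium feeder deck, 200 x 300 mm, its flat top 50 mm above the table. Origin: at table height under the centre of the deck's top; y along its 300 mm length, x across. Steel fences 10 mm thick and 12 mm high stand on both long edges and on the +y end, leaving a clear top from x -90 to +90 mm and y -150 to +140 mm. The -y end is open and drops into the catch tray
- tray (a point): centre of the floor of the catch tray, a dark steel tray fixed to the open -y end of the deck (axes as the deck's); inside 188 mm in x by 104 mm in y, floor 4 mm above the table; side walls 45 mm and end wall 62 mm above the table
- outline0 (a point): centre, on the deck's top, of a rectangular outline in thin black lines (no height), inside 130 mm along the deck's x by 46 mm along its y; four lie side by side, centres 58 mm apart
- outline1 (a point): centre, on the deck's top, of a rectangular outline in thin black lines (no height), inside 130 mm along the deck's x by 46 mm along its y; four lie side by side, centres 58 mm apart
- outline2 (a point): centre, on the deck's top, of a rectangular outline in thin black lines (no height), inside 130 mm along the deck's x by 46 mm along its y; four lie side by side, centres 58 mm apart
- outline3 (a point): centre, on the deck's top, of a rectangular outline in thin black lines (no height), inside 130 mm along the deck's x by 46 mm along its y; four lie side by side, centres 58 mm apart
- rest: fixed shallow white plastic rest for the scraper, 130 (x) x 66 (y) x 10 mm high, walls and floor 4 mm thick; origin at the centre of its underside
- scraper: loose scraper block, 180 g: black rubber foot 100 (x) x 34 (y) x 22 mm high, on it a pale wooden grip 64 (x) x 28 (y) x 48 mm high, 70 mm high in all; origin at the centre of its underside, z up. It starts standing in its rest, its long side along the rest's
- bin: fixed low grey bin, 225 (x) x 128 (y) x 22 mm high, with 2 x 2 compartments 108 (x) x 42 mm (y) inside, a 30 mm wide rib between the two rows; floor 4 mm above the table; origin at the centre of its underside
- magazine0: loose button magazine: dark steel block 90 (x) x 30 (y) x 40 mm high with a row of brass buttons along its top, 160 g; origin at the centre of its underside, z up. Three or all four are there (None: absent, or held), each standing in a compartment of the bin
- magazine1: loose button magazine: dark steel block 90 (x) x 30 (y) x 40 mm high with a row of brass buttons along its top, 160 g; origin at the centre of its underside, z up. Three or all four are there (None: absent, or held), each standing in a compartment of the bin
- magazine2: loose button magazine: dark steel block 90 (x) x 30 (y) x 40 mm high with a row of brass buttons along its top, 160 g; origin at the centre of its underside, z up. Three or all four are there (None: absent, or held), each standing in a compartment of the bin
- magazine3: loose button magazine: dark steel block 90 (x) x 30 (y) x 40 mm high with a row of brass buttons along its top, 160 g; origin at the centre of its underside, z up. Three or all four are there (None: absent, or held), each standing in a compartment of the bin
- blank0: loose spoiled button blank: black disc 34 mm across and 8 mm thick with a brass centre, 14 g, lying on the deck at the start; origin at the centre of its underside. Three to five of the six are there (None: absent)
- blank1: loose spoiled button blank: black disc 34 mm across and 8 mm thick with a brass centre, 14 g, lying on the deck at the start; origin at the centre of its underside. Three to five of the six are there (None: absent)
- blank2: loose spoiled button blank: black disc 34 mm across and 8 mm thick with a brass centre, 14 g, lying on the deck at the start; origin at the centre of its underside. Three to five of the six are there (None: absent)
- blank3: loose spoiled button blank: black disc 34 mm across and 8 mm thick with a brass centre, 14 g, lying on the deck at the start; origin at the centre of its underside. Three to five of the six are there (None: absent)
- blank4: loose spoiled button blank: black disc 34 mm across and 8 mm thick with a brass centre, 14 g, lying on the deck at the start; origin at the centre of its underside. Three to five of the six are there (None: absent)
- blank5: loose spoiled button blank: black disc 34 mm across and 8 mm thick with a brass centre, 14 g, lying on the deck at the start; origin at the centre of its underside. Three to five of the six are there (None: absent)
- cone_a: bystander, to be left alone: thread cone, 64 mm wide, 115 mm high; origin at the centre of its underside
- cone_b: bystander, to be left alone: thread cone, 64 mm wide, 115 mm high; origin at the centre of its underside
- oil: bystander, to be left alone: oil bottle, 52 mm wide, 140 mm high; origin at the centre of its underside
- driver: bystander, to be left alone: screwdriver lying on the table, its handle to -x of its frame
- cup: bystander, to be left alone: white cup, 72 mm wide, 80 mm high; origin at the centre of its underside
Not all that is in view belongs to the job. Leave any green or red look-alike of the scraper alone.

How it is judged:
By the outcome, as a careful person would: the job done as asked, in the order asked, and still so for the second after the job is handed in, with the robot touching nothing.
Of magazine0, magazine1, magazine2, magazine3 only 3 to 4 are there at a start; the rules pass over those that are not, and their reading is None.
Of blank0, blank1, blank2, blank3, blank4, blank5 only 3 to 5 are there at a start; the rules pass over those that are not, and their reading is None.
At some moment in a run one of magazine0, magazine1, magazine2, magazine3, blank0, blank1, blank2, blank3, blank4, blank5 may be knocked a few centimetres aside while the robot is not near it.
It also fails if it takes over 210 s, if anything falls off the work surface, if the arm or the gripper's body presses on something with over 40 N, if the wrist force passes 120 N, or if a joint passes its speed limit or range.

## Working session

There is one attempt and no reset: what is moved stays moved. The work goes in short steps, Python scripts to look and compute and a tool call to move; the robot and the scene stay as the last step left them, time stands still between calls to the robot, and variables do not carry over. Pictures are saved under pics/ and viewed, and the job is handed in when it is done.

Besides the shell and the picture viewer there is one more tool, called after "Request:" as a command line: name --argument value ..., lists and objects as JSON in quotes. servo_tool: Moves the arm, as the interface text tells. Its arguments: {"type":"object","properties":{"rows":{"type":"array","items":{"type":"object","properties":{"fingers":{"type":"number"},"x":{"type":"number"},"y":{"type":"number"},"z":{"type":"number"},"turn":{"type":"number"}}}}},"required":["rows"]}

```bash
ls; mkdir -p pics; cat > h.py <<'E'
import numpy as np, cv2
from bench import arm
def grab(tag):
    out={}
    for n in ("scene","top"):
        p,d=arm.get_image(n); np.savez(f"pics/{tag}_{n}.npz",p=p,d=d)
        cv2.imwrite(f"pics/{tag}_{n}.png",cv2.resize(p[:,:,::-1],(800,600),interpolation=cv2.INTER_CUBIC)); out[n]=(p,d)
    return out
def ray(n,u,v):
    m=arm.camera_model(n); K=np.array([[m['fx'],0,m['cx']],[0,m['fy'],m['cy']],[0,0,1]])
    q=cv2.undistortPoints(np.array([[[u,v]]],float),K,np.array([m['k1'],0,0,0,0.]))[0,0]
    T=np.array(m['pose']); return T[:3,3],T[:3,:3]@np.array([q[0],q[1],1])
def onz(n,u,v,z):
    o,r=ray(n,u,v); return o+r*(z-o[2])/r[2]
def cloud(n,d):
    m=arm.camera_model(n); K=np.array([[m['fx'],0,m['cx']],[0,m['fy'],m['cy']],[0,0,1]])
    vv,uu=np.mgrid[:d.shape[0],:d.shape[1]]
    q=cv2.undistortPoints(np.stack([uu.ravel(),vv.ravel()],1).astype(float)[:,None],K,np.array([m['k1'],0,0,0,0.]))[:,0]
    T=np.array(m['pose']); z=d.ravel()
    P=np.c_[q*z[:,None],z]@T[:3,:3].T+T[:3,3]
    return P.reshape(d.shape+(3,))
E
python3 - <<'E'
from h import *
grab('a')
for n in("scene","top"): print(arm.camera_model(n))
print(arm.read_state())
E
```

```text
pics
{'fx': 352.23195329581125, 'fy': 352.23195329581125, 'cx': 254.25492611486825, 'cy': 191.4423335239219, 'k1': -0.06437217038830888, 'pose': array([[ 3.45230627e-02,  5.63247231e-01, -8.25566905e-01,
         1.39842430e+03],
       [ 9.99311904e-01, -3.06629480e-02,  2.08686745e-02,
        -9.25272166e+01],
       [-1.35600920e-02, -8.25719287e-01, -5.63918242e-01,
         6.38313537e+02],
       [ 0.00000000e+00,  0.00000000e+00,  0.00000000e+00,
         1.00000000e+00]])}
{'fx': 409.48273875044634, 'fy': 409.48273875044634, 'cx': 257.771814372458, 'cy': 188.36355478669518, 'k1': 0.046166917816678206, 'pose': array([[ 6.01550383e-02, -9.72491044e-01,  2.25038975e-01,
         3.40990243e+02],
       [-9.98182537e-01, -5.94201460e-02,  1.00433665e-02,
        -5.75502226e+01],
       [ 3.60476481e-03, -2.25234134e-01, -9.74297999e-01,
         1.15424525e+03],
       [ 0.00000000e+00,  0.00000000e+00,  0.00000000e+00,
         1.00000000e+00]])}
{'clock': 0.1, 'joints': array([ 1.38157808e+00,  3.85477881e-01,  6.77207602e-03, -4.06123164e-04,
       -1.19401648e+00, -2.58601009e-01]), 'joint_vel': array([-0.00038097, -0.00350807,  0.00246793,  0.00228728,  0.00259106,
        0.00090039]), 'joint_efforts': array([ 5.35124201e-06, -3.93322849e+01,  1.88927454e+01,  4.19793472e+00,
       -2.64512324e-03,  5.33217246e-06]), 'position': array([270.39161153, 562.90782649, 230.34009131]), 'ee_rot': array([ 9.75019695e-01, -2.22116259e-01, -1.55231635e-04,  9.68948063e-04]), 'contact_force': array([ 0.54370192, -0.45732708,  0.14650985]), 'wrist_torque': array([-0.00416706,  0.04287557, -0.05251731]), 'gripper_width': 85.56522481506636}
```

View pics/a_top.png

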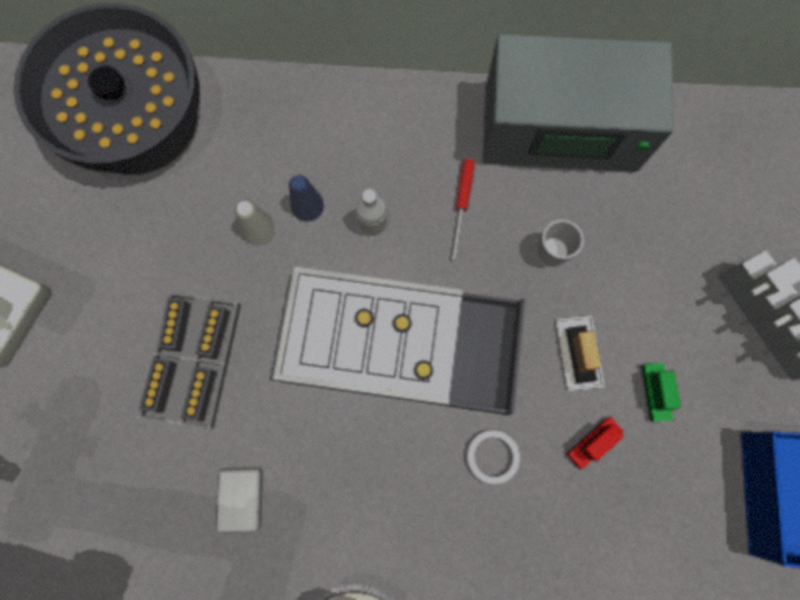

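View pics/a_scene.png

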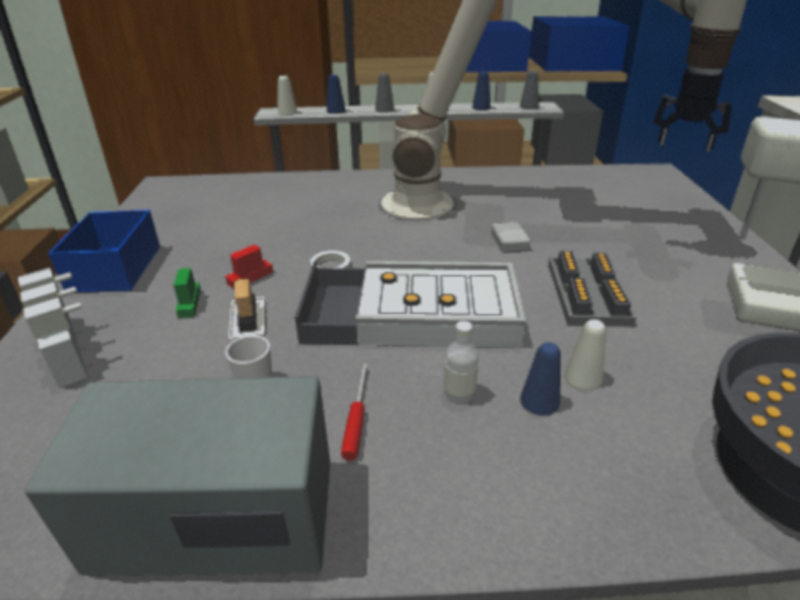

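Top view (800 px): deck with outlines around (370,335), blanks at (364,317), (402,323), (424,370), tray at right end, scraper in rest (580,353), bin with 4 magazines (190,360). Red and green decoys are at (596,443) and (660,390).

```bash
cat >> h.py <<'E'
def load(tag,n):
    f=np.load(f"pics/{tag}_{n}.npz"); return f['p'],f['d']
def blobs(n,p,lo,hi,z,roi=None,amin=6):
    hsv=cv2.cvtColor(p,cv2.COLOR_RGB2HSV); m=cv2.inRange(hsv,lo,hi)
    if roi is not None:
        k=np.zeros_like(m); k[roi[1]:roi[3],roi[0]:roi[2]]=1; m=m*k
    c,l,s,ce=cv2.connectedComponentsWithStats(m)
    return [(np.round(ce[i],1),s[i,4],np.round(onz(n,*ce[i],z),1)) for i in range(1,c) if s[i,4]>=amin]
def rect(pts):
    (c,s,a)=cv2.minAreaRect(np.asarray(pts,np.float32)); return np.round(c,1),np.round(s,1),round(a,2)
E
python3 - <<'E'
from h import *
p,d=load('a','top'); P=cloud('top',d)
print('table z',np.median(P[330:340,190:230,2]))
X,Y,Z=P[...,0],P[...,1],P[...,2]
# deck: points with height 45..70 in the deck region
roi=np.zeros(d.shape,bool); roi[165:270,170:300]=1
mk=roi&(abs(Z-50)<5); print('deck z',np.median(Z[mk]))
mk=roi&(Z>42)&(Z<72); mk=cv2.morphologyEx(mk.astype(np.uint8),cv2.MORPH_OPEN,np.ones((3,3)))>0
print('deck fences rect',rect(P[mk][:,:2]))
# image corners of the bright deck
g=cv2.cvtColor(p,cv2.COLOR_RGB2GRAY)
print('blanks', blobs('top',p,(12,90,90),(35,255,255),58,(170,165,300,270)))
print('mags', blobs('top',p,(12,90,90),(35,255,255),44,(80,180,160,280),3))
print('wood', blobs('top',p,(8,50,60),(35,255,255),70,(350,200,390,255)))
cv2.imwrite('pics/z1.png',cv2.resize(p[160:280,85:400,::-1],None,fx=2.5,fy=2.5,interpolation=cv2.INTER_CUBIC))
roi=np.zeros(d.shape,bool); roi[200:255,350:392]=1
mk=roi&(Z>60)&(Z<80); print('grip top',mk.sum(),rect(P[mk][:,:2]),np.median(Z[mk]))
mk=roi&(Z>15)&(Z<30); print('foot',mk.sum(),rect(P[mk][:,:2]))
mk=roi&(Z>5); print('rest+',mk.sum(),rect(P[mk][:,:2]))
roi=np.zeros(d.shape,bool); roi[180:280,80:160]=1
mk=(roi&(Z>34)&(Z<50)).astype(np.uint8)
c,l,s,ce=cv2.connectedComponentsWithStats(mk)
for i in range(1,c):
    if s[i,4]>30: print('mag',s[i,4],rect(P[l==i][:,:2]),np.median(Z[l==i]))
mk=roi&(Z>12)&(Z<50); print('bin',rect(P[mk][:,:2]))
E
```

```text
table z -0.46422598644790014
deck z 49.50869864727872
deck fences rect (array([521.5,   8.4]), array([299.9, 201. ]), 85.33)
blanks [(array([232.6, 202.8]), np.int32(60), array([549.7,  19.7,  58. ])), (array([256.9, 206.3]), np.int32(62), array([544.1, -46.9,  58. ])), (array([270.9, 236.2]), np.int32(66), array([465.4, -89.3,  58. ]))]
mags [(array([108.9, 206.2]), np.int32(127), array([522.7, 357.4,  44. ])), (array([133.7, 211.1]), np.int32(132), array([513.2, 288.4,  44. ])), (array([ 98.1, 245.5]), np.int32(140), array([415. , 370.3,  44. ])), (array([124.6, 251.6]), np.int32(140), array([402.9, 298.1,  44. ]))]
wood [(array([376. , 224.1]), np.int32(327), array([ 513.2, -365.7,   70. ]))]
grip top 278 (array([ 514.6, -368.6]), array([63.8, 29.6]), 11.1) 73.16430085511797
foot 219 (array([ 510.5, -376. ]), array([110.2,  47.3]), 10.99)
rest+ 890 (array([ 468.3, -221.5]), array([138.4, 391.4]), 18.34)
mag 395 (array([522.9, 356.3]), array([33.4, 90.1]), 85.76) 43.24473063499113
mag 372 (array([513.5, 287. ]), array([31. , 88.9]), 81.51) 43.47212469647502
mag 407 (array([414.1, 369.5]), array([30.8, 91. ]), 83.46) 43.72678958521851
mag 421 (array([404.5, 297.2]), array([33.6, 88.9]), 82.29) 43.67094304957709
bin (array([464. , 325.4]), array([131.4, 226.5]), 84.98)
```

View pics/z1.png

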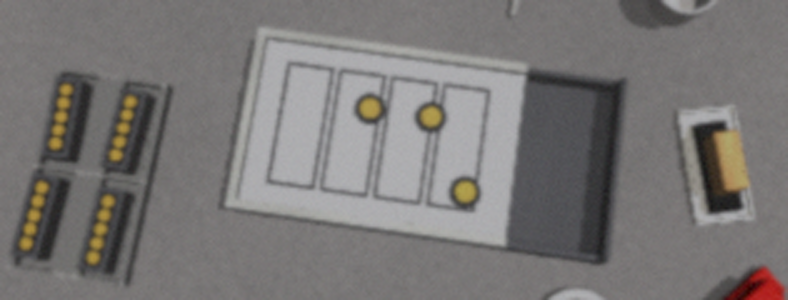

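```bash
cat >> h.py <<'E'
C=np.array([521.5,8.4]); A=np.radians(-4.67)
ex=np.array([np.cos(A),np.sin(A)]); ey=np.array([-np.sin(A),np.cos(A)])
def deck(p): p=np.asarray(p)[...,:2]-C; return np.stack([p@ex,p@ey],-1)
def wld(x,y): return C+x*ex+y*ey
E
python3 - <<'E'
from h import *
p,d=load('a','top'); g=cv2.cvtColor(p,cv2.COLOR_RGB2GRAY).astype(np.float32)
m=arm.camera_model('top'); K=np.array([[m['fx'],0,m['cx']],[0,m['fy'],m['cy']],[0,0,1]]); T=np.linalg.inv(m['pose'])
def samp(x,y,z=50.):
    w=C+x[...,None]*ex+y[...,None]*ey; w=np.concatenate([w,np.full(x.shape+(1,),z)],-1).reshape(-1,3)
    uv,_=cv2.projectPoints(w,cv2.Rodrigues(T[:3,:3])[0],T[:3,3],K,np.array([m['k1'],0,0,0,0.]))
    uv=uv.reshape(x.shape+(2,)).astype(np.float32)
    return cv2.remap(g,uv[...,0],uv[...,1],cv2.INTER_LINEAR)
yy,xx=np.meshgrid(np.arange(-160,160,1.),np.arange(-110,110,1.))
I=samp(xx,yy); cv2.imwrite('pics/rectdeck.png',np.repeat(np.repeat(I,2,0),2,1)[::-1,::-1])
from scipy.signal import find_peaks
pr=np.median(I[60:160],0); pk,q=find_peaks(-pr,prominence=8); print('y lines',pk-160,np.round(q['prominences']))
pr=np.median(I[:,40:290],1); pk,q=find_peaks(-pr,prominence=8); print('x lines',pk-110,np.round(q['prominences']))
print([deck(b) for b in((549.7,19.7),(544.1,-46.9),(465.4,-89.3))])
# scene cross-check
p,d=load('a','scene'); P=cloud('scene',d); Z=P[...,2]
mk=(Z>42)&(Z<72)&(abs(P[...,0]-521)<120)&(abs(P[...,1]-8)<165); print('deck',rect(P[mk][:,:2]),np.median(Z[mk]))
near=np.hypot(P[...,0]-514,P[...,1]+369)<60
mk=near&(Z>65)&(Z<85); print('grip',mk.sum(),rect(P[mk][:,:2]),np.percentile(Z[mk],[5,50,95]))
for b in((522.9,356.3),(513.5,287),(414.1,369.5),(404.5,297.2)):
    mk=(np.hypot(P[...,0]-b[0],P[...,1]-b[1])<55)&(Z>36)&(Z<50)
    c,l=cv2.connectedComponents(mk.astype(np.uint8)); i=np.argmax(np.bincount(l.ravel())[1:])+1
    print('mag',(l==i).sum(),rect(P[l==i][:,:2]),np.median(Z[l==i]))
p,d=load('a','top'); P=cloud('top',d); Z=P[...,2]
near=np.hypot(P[...,0]-512,P[...,1]+372)<75
mk=near&(Z>4); print('rest top',rect(P[mk][:,:2]))
hs=cv2.cvtColor(p,cv2.COLOR_RGB2HSV); mk=near&(hs[...,2]<70)&(Z>10)&(Z<40); print('foot dark',mk.sum(),rect(P[mk][:,:2]))
E
```

```text
y lines [-112  -63  -54   -5    4   53   62  111  141  156] [46. 48. 19. 21. 48. 21. 44. 47. 27. 10.]
x lines [-102  -66   27   66   91] [20. 48.  9. 47. 32.]
[array([27.18637207, 13.55843552]), array([ 27.02731272, -53.27639597]), array([ -47.95934897, -101.94312555])]
deck (array([521.2,  -1.3]), array([324.5, 206.3]), 85.38) 50.97569193885215
grip 131 (array([ 517. , -366.5]), array([67.8, 26.6]), 11.21) [68.23505069 73.77460164 75.96296796]
mag 197 (array([526.4, 356.8]), array([31.5, 89.7]), 88.0) 44.695506301008095
mag 191 (array([516.4, 288.7]), array([31.8, 89.3]), 83.29) 44.77095136881371
mag 146 (array([416.1, 370.3]), array([27.5, 92. ]), 84.16) 45.05871587809827
mag 151 (array([406.5, 298.6]), array([31.4, 88.4]), 83.09) 44.975922842203545
rest top (array([ 514.9, -371. ]), array([139.4, 128.2]), 13.0)
foot dark 224 (array([ 513.5, -366.5]), array([95.7, 30.2]), 11.37)[ WARN:0@0.714] global loadsave.cpp:1063 imwrite_ Unsupported depth image for selected encoder is fallbacked to CV_8U.
```

View pics/rectdeck.png

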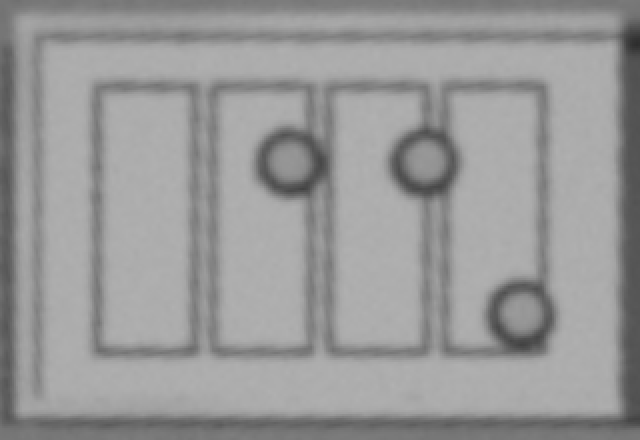

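```bash
cat >> h.py <<'E'
from scipy.spatial.transform import Rotation as Ro
def go(x,y,z,yaw):
    s=arm.read_state(); R=Ro.from_quat(s['ee_rot']).as_matrix(); t=np.array([x,y,z])-s['position']
    cy=np.degrees(np.arctan2(R[1,0],R[0,0])); turn=-((yaw-cy+180)%360-180)
    R2=Ro.from_euler('z',yaw,degrees=True).as_matrix()@np.diag([1,-1,-1.])
    print('clock %.1f pos %s yaw %.2f tilt %.2f w %.1f F %s'%(s['clock'],np.round(s['position'],1),cy,np.degrees(np.arccos(-R[2,2])),s['gripper_width'],np.round(s['contact_force'],1)))
    print('turn %.2f; now-frame cm %s; after-turn cm %s'%(turn,np.round(R.T@t/10,2),np.round(R2.T@t/10,2)))
    return s
E
```

Request:
servo_tool --rows '[{"turn": 7.16},{"turn": 7.16},{"turn": 7.16},{"turn": 7.16},{"turn": 7.16},{"turn": 7.16},{"turn": 7.16},{"turn": 7.16},{"turn": 7.16},{"turn": 7.16}]'

```text
invalid input at $.rows[0]: expected keys fingers, x, y, z, turn
```

Request:
servo_tool --rows '[{"turn": 7.16},{"turn": 7.16},{"turn": 7.16},{"turn": 7.16},{"turn": 7.16},{"turn": 7.16},{"turn": 7.16},{"turn": 7.16},{"turn": 7.16},{"turn": 7.16}]'

```text
invalid input at $.rows[0]: expected keys fingers, x, y, z, turn
```

```bash
python3 -c "
from h import *
s=go(515,-367.5,200,-168.9);print(s['joints'])"
```

```text
clock 0.1 pos [270.4 562.9 230.3] yaw -25.67 tilt 0.11 w 85.6 F [ 0.5 -0.5  0.1]
turn 143.23; now-frame cm [62.35 73.26  3.19]; after-turn cm [ -6.09 -96.01   3.03]
[ 1.38157808e+00  3.85477881e-01  6.77207602e-03 -4.06123164e-04
 -1.19401648e+00 -2.58601009e-01]
```

Request:
servo_tool --rows '[{"fingers": 8.5,"x": 0,"y": 0,"z": 0,"turn": 7.16},{"fingers": 8.5,"x": 0,"y": 0,"z": 0,"turn": 7.16},{"fingers": 8.5,"x": 0,"y": 0,"z": 0,"turn": 7.16},{"fingers": 8.5,"x": 0,"y": 0,"z": 0,"turn": 7.16},{"fingers": 8.5,"x": 0,"y": 0,"z": 0,"turn": 7.16},{"fingers": 8.5,"x": 0,"y": 0,"z": 0,"turn": 7.16},{"fingers": 8.5,"x": 0,"y": 0,"z": 0,"turn": 7.16},{"fingers": 8.5,"x": 0,"y": 0,"z": 0,"turn": 7.16},{"fingers": 8.5,"x": 0,"y": 0,"z": 0,"turn": 7.16},{"fingers": 8.5,"x": 0,"y": 0,"z": 0,"turn": 7.16}]'

```text
clock: 0.93
position: [270.5, 563.1, 230.7]
ee_rot: [-0.659, 0.753, -0.0, -0.001]
contact_force: [0.6, -0.5, -0.4]
gripper_width: 84.9
```

Request:
servo_tool --rows '[{"fingers": 8.5,"x": 0,"y": 0,"z": 0,"turn": 7.16},{"fingers": 8.5,"x": 0,"y": 0,"z": 0,"turn": 7.16},{"fingers": 8.5,"x": 0,"y": 0,"z": 0,"turn": 7.16},{"fingers": 8.5,"x": 0,"y": 0,"z": 0,"turn": 7.16},{"fingers": 8.5,"x": 0,"y": 0,"z": 0,"turn": 7.16},{"fingers": 8.5,"x": 0,"y": 0,"z": 0,"turn": 7.16},{"fingers": 8.5,"x": 0,"y": 0,"z": 0,"turn": 7.16},{"fingers": 8.5,"x": 0,"y": 0,"z": 0,"turn": 7.16},{"fingers": 8.5,"x": 0,"y": 0,"z": 0,"turn": 7.16},{"fingers": 8.5,"x": 0,"y": 0,"z": 0,"turn": 7.16}]'

```text
clock: 1.77
position: [270.4, 563.1, 230.6]
ee_rot: [-0.094, 0.996, -0.001, -0.0]
contact_force: [-0.1, 0.4, -0.6]
gripper_width: 85.0
```

```bash
python3 -c "
from h import *
s=go(515,-367.5,200,-168.9);print(s['joints'])"
```

```text
clock 1.8 pos [270.4 563.1 230.6] yaw -169.22 tilt 0.08 w 85.0 F [-0.1  0.4 -0.6]
turn -0.32; now-frame cm [ -6.62 -95.98   3.16]; after-turn cm [ -6.08 -96.02   3.06]
[ 1.38158935e+00  3.85254718e-01  7.11020119e-03 -3.56278606e-04
 -1.19400246e+00 -2.76411568e+00]
```

Request:
servo_tool --rows '[{"fingers": 8.5,"x": -0.25,"y": -4,"z": 0,"turn": 0},{"fingers": 8.5,"x": -0.25,"y": -4,"z": 0,"turn": 0},{"fingers": 8.5,"x": -0.25,"y": -4,"z": 0,"turn": 0},{"fingers": 8.5,"x": -0.25,"y": -4,"z": 0,"turn": 0},{"fingers": 8.5,"x": -0.25,"y": -4,"z": 0,"turn": 0},{"fingers": 8.5,"x": -0.25,"y": -4,"z": 0,"turn": 0},{"fingers": 8.5,"x": -0.25,"y": -4,"z": 0,"turn": 0},{"fingers": 8.5,"x": -0.25,"y": -4,"z": 0,"turn": 0},{"fingers": 8.5,"x": -0.25,"y": -4,"z": 0,"turn": 0},{"fingers": 8.5,"x": -0.25,"y": -4,"z": 0,"turn": 0}]'

```text
clock: 2.6
position: [372.1, 173.7, 231.2]
ee_rot: [-0.097, 0.995, 0.0, -0.0]
contact_force: [1.0, -0.3, -0.5]
gripper_width: 85.1
```

Request:
servo_tool --rows '[{"fingers": 8.5,"x": -0.25,"y": -4,"z": 0,"turn": 0},{"fingers": 8.5,"x": -0.25,"y": -4,"z": 0,"turn": 0},{"fingers": 8.5,"x": -0.25,"y": -4,"z": 0,"turn": 0},{"fingers": 8.5,"x": -0.25,"y": -4,"z": 0,"turn": 0},{"fingers": 8.5,"x": -0.25,"y": -4,"z": 0,"turn": 0},{"fingers": 8.5,"x": -0.25,"y": -4,"z": 0,"turn": 0},{"fingers": 8.5,"x": -0.25,"y": -4,"z": 0,"turn": 0},{"fingers": 8.5,"x": -0.25,"y": -4,"z": 0,"turn": 0},{"fingers": 8.5,"x": -0.25,"y": -4,"z": 0,"turn": 0},{"fingers": 8.5,"x": -0.25,"y": -4,"z": 0,"turn": 0}]'

```text
clock: 3.43
position: [474.0, -213.9, 231.0]
ee_rot: [-0.097, 0.995, 0.0, -0.0]
contact_force: [1.1, -0.0, 1.0]
gripper_width: 84.8
```

Request:
servo_tool --rows '[{"fingers": 8.5,"x": -0.25,"y": -4,"z": 0,"turn": 0},{"fingers": 8.5,"x": -0.25,"y": -4,"z": 0,"turn": 0},{"fingers": 8.5,"x": -0.25,"y": -4,"z": 0,"turn": 0},{"fingers": 8.5,"x": -0.25,"y": -4,"z": 0,"turn": 0},{"fingers": 8.5,"x": 0,"y": 0,"z": 0,"turn": 0},{"fingers": 8.5,"x": 0,"y": 0,"z": 0,"turn": 0}]'

```text
clock: 3.93
position: [514.5, -368.7, 229.2]
ee_rot: [-0.095, 0.995, 0.001, -0.001]
contact_force: [-0.7, 0.7, -0.4]
gripper_width: 84.8
```

```bash
python3 -c "
from h import *
s=go(515,-367.5,110,-168.9);print(s['joints'])"
```

```text
clock 3.9 pos [ 514.5 -368.7  229.2] yaw -169.05 tilt 0.18 w 84.8 F [-0.7  0.7 -0.4]
turn -0.15; now-frame cm [-0.1   0.09 11.92]; after-turn cm [-0.08  0.11 11.92]
[-3.66774524e-01  4.01195504e-01  2.82643100e-02 -3.91046017e-04
 -1.20094956e+00 -1.01282068e+00]
```

Request:
servo_tool --rows '[{"fingers": 8.5,"x": -0.1,"y": 0.1,"z": 3,"turn": 0},{"fingers": 8.5,"x": 0,"y": 0,"z": 3,"turn": 0},{"fingers": 8.5,"x": 0,"y": 0,"z": 3,"turn": 0},{"fingers": 8.5,"x": 0,"y": 0,"z": 3,"turn": 0},{"fingers": 8.5,"x": 0,"y": 0,"z": 2,"turn": 0},{"fingers": 8.5,"x": 0,"y": 0,"z": 2,"turn": 0},{"fingers": 8.5,"x": 0,"y": 0,"z": 1.6,"turn": 0},{"fingers": 8.5,"x": 0,"y": 0,"z": 1.3,"turn": 0},{"fingers": 8.5,"x": 0,"y": 0,"z": 0,"turn": 0}]'

```text
clock: 4.68
position: [513.6, -363.5, 39.4]
ee_rot: [-0.097, 0.995, 0.002, -0.003]
contact_force: [0.3, 0.4, 0.3]
gripper_width: 84.8
```

```bash
python3 -c "
from h import *
s=go(515,-367.5,40,-168.9)
grab('b')"
```

```text
clock 4.7 pos [ 513.6 -363.5   39.4] yaw -168.82 tilt 0.38 w 84.8 F [0.3 0.4 0.3]
turn 0.08; now-frame cm [-0.06 -0.42 -0.06]; after-turn cm [-0.06 -0.42 -0.06]
```

View pics/b_scene.png

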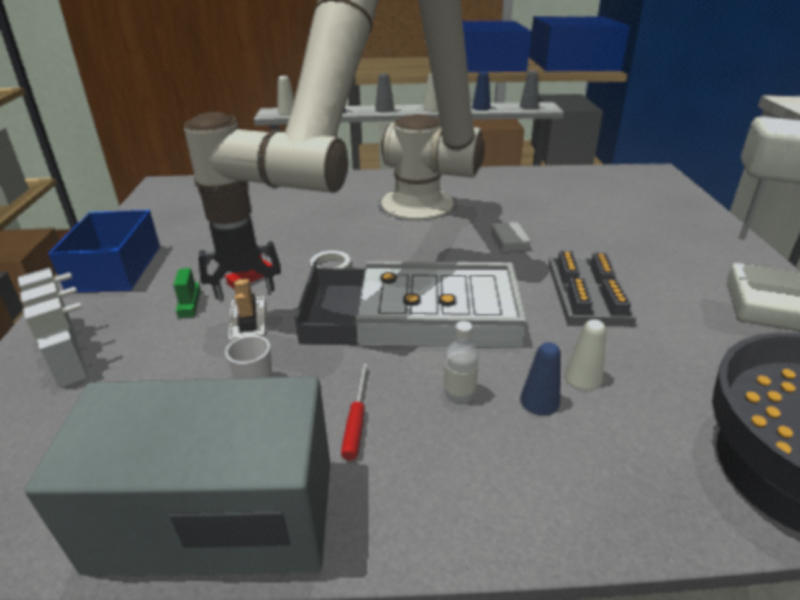

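Jaws straddle the wooden grip in the scene view at (243,295). I'll centre on it and close.

Request:
servo_tool --rows '[{"fingers": 8.5,"x": -0.1,"y": -0.4,"z": 0,"turn": 0},{"fingers": 5,"x": 0,"y": 0,"z": 0,"turn": 0},{"fingers": 3.5,"x": 0,"y": 0,"z": 0,"turn": 0},{"fingers": 3,"x": 0,"y": 0,"z": 0,"turn": 0},{"fingers": 2,"x": 0,"y": 0,"z": 0,"turn": 0},{"fingers": 0,"x": 0,"y": 0,"z": 0,"turn": 0},{"fingers": 0,"x": 0,"y": 0,"z": 0,"turn": 0},{"fingers": 0,"x": 0,"y": 0,"z": 0,"turn": 0},{"fingers": 0,"x": 0,"y": 0,"z": 0,"turn": 0},{"fingers": 0,"x": 0,"y": 0,"z": 0,"turn": 0}]'

```text
clock: 5.62
position: [517.6, -369.5, 42.7]
ee_rot: [-0.097, 0.995, -0.0, 0.0]
contact_force: [-0.6, 2.0, 4.0]
gripper_width: 27.2
```

Request:
servo_tool --rows '[{"fingers": 0,"x": 0,"y": 0,"z": 0,"turn": 0},{"fingers": 0,"x": 0,"y": 0,"z": 0,"turn": 0},{"fingers": 0,"x": 0,"y": 0,"z": 0,"turn": 0},{"fingers": 0,"x": 0,"y": 0,"z": 0,"turn": 0}]'

```text
clock: 5.95
position: [517.6, -369.5, 42.7]
ee_rot: [-0.097, 0.995, -0.0, 0.0]
contact_force: [-1.2, 2.3, 5.5]
gripper_width: 27.2
```

```bash
python3 -c "
from h import *
s=go(515,-367.5,40,-168.9)"
```

```text
clock 6.0 pos [ 517.6 -369.5   42.7] yaw -168.85 tilt 0.01 w 27.2 F [-1.2  2.3  5.5]
turn 0.05; now-frame cm [0.21 0.25 0.27]; after-turn cm [0.21 0.24 0.27]
```

Request:
servo_tool --rows '[{"fingers": 0,"x": 0,"y": 0,"z": -1,"turn": 0},{"fingers": 0,"x": 0,"y": 0,"z": -2,"turn": 0},{"fingers": 0,"x": 0,"y": 0,"z": -3,"turn": 0},{"fingers": 0,"x": 0,"y": 0,"z": -3,"turn": 0},{"fingers": 0,"x": 0,"y": 0,"z": -3,"turn": 0},{"fingers": 0,"x": 0,"y": 0,"z": 0,"turn": 3},{"fingers": 0,"x": 0,"y": 0,"z": 0,"turn": 6},{"fingers": 0,"x": 0,"y": 0,"z": 0,"turn": 6.8},{"fingers": 0,"x": 0,"y": 0,"z": 0,"turn": 0},{"fingers": 0,"x": 0,"y": 0,"z": 0,"turn": 0}]'

```text
clock: 6.78
position: [517.2, -369.4, 161.8]
ee_rot: [0.039, 0.999, 0.0, -0.0]
contact_force: [-0.4, 0.3, -2.3]
gripper_width: 27.5
```

```bash
python3 -c "
from h import *
w=wld(30,65);print(w)
s=go(w[0],w[1],160,175.33)
grab('c')"
```

```text
[556.69248745  70.74171017]
clock 6.8 pos [ 517.2 -369.4  161.8] yaw 175.50 tilt 0.05 w 27.5 F [-0.4  0.3 -2.3]
turn 0.17; now-frame cm [-0.48 44.19  0.2 ]; after-turn cm [-0.35 44.19  0.18]
```

View pics/c_scene.png

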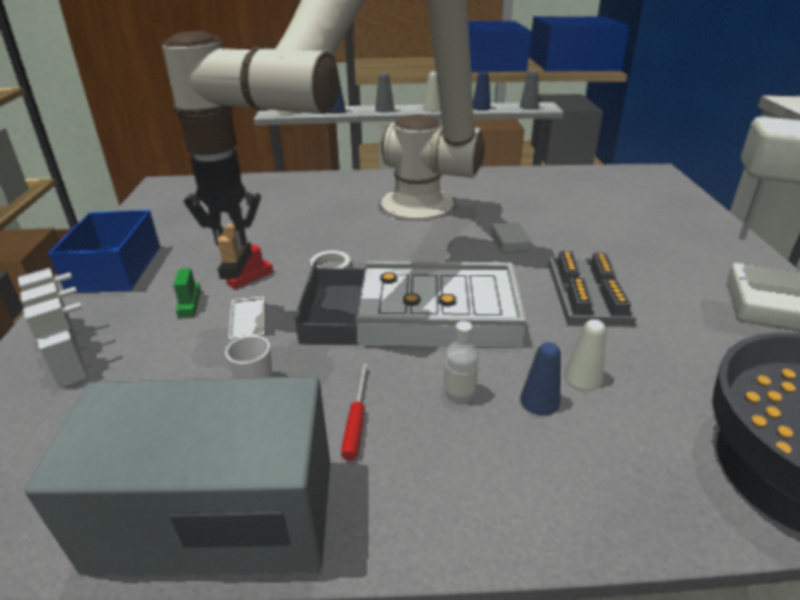

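View pics/c_top.png

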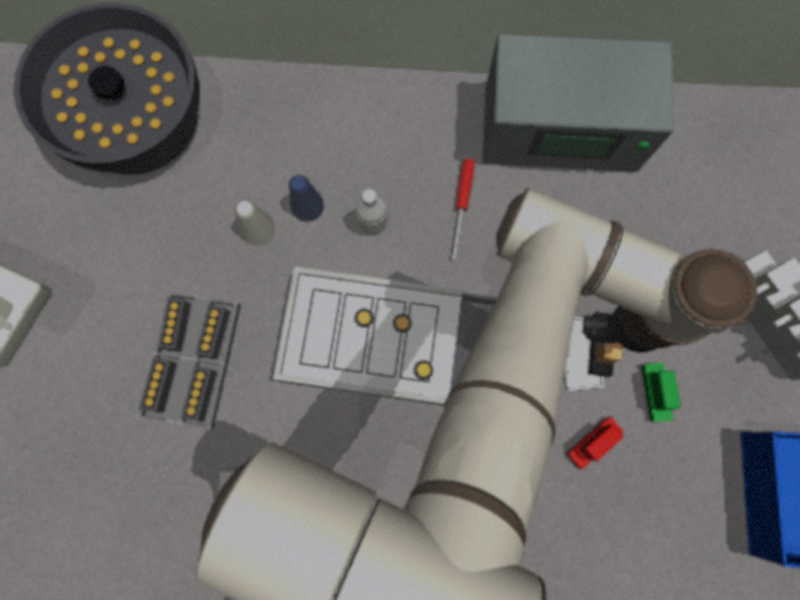

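Scraper held well (scene (232,255)); blanks unmoved. Carry it to the start of the first lane.

Request:
servo_tool --rows '[{"fingers": 0,"x": -0.1,"y": 3,"z": 0,"turn": 0.1},{"fingers": 0,"x": -0.1,"y": 4,"z": 0,"turn": 0},{"fingers": 0,"x": -0.1,"y": 4,"z": 0,"turn": 0},{"fingers": 0,"x": -0.1,"y": 4,"z": 0,"turn": 0},{"fingers": 0,"x": -0.2,"y": 4,"z": 0,"turn": 0},{"fingers": 0,"x": -0.1,"y": 4,"z": 0,"turn": 0},{"fingers": 0,"x": 0,"y": 4,"z": 0,"turn": 0},{"fingers": 0,"x": 0,"y": 4,"z": 0,"turn": 0},{"fingers": 0,"x": 0,"y": 4,"z": 0,"turn": 0},{"fingers": 0,"x": 0,"y": 4,"z": 0,"turn": 0}]'

```text
clock: 7.72
position: [556.6, 20.6, 162.4]
ee_rot: [0.04, 0.999, 0.0, 0.0]
contact_force: [0.7, -0.1, -2.0]
gripper_width: 26.8
```

Request:
servo_tool --rows '[{"fingers": 0,"x": 0,"y": 3,"z": 0,"turn": 0},{"fingers": 0,"x": 0,"y": 2.2,"z": 0,"turn": 0},{"fingers": 0,"x": 0,"y": 0,"z": 2,"turn": 0},{"fingers": 0,"x": 0,"y": 0,"z": 2,"turn": 0},{"fingers": 0,"x": 0,"y": 0,"z": 1,"turn": 0},{"fingers": 0,"x": 0,"y": 0,"z": 0,"turn": 0},{"fingers": 0,"x": 0,"y": 0,"z": 0,"turn": 0},{"fingers": 0,"x": 0,"y": 0,"z": 0,"turn": 0}]'

```text
clock: 8.38
position: [562.0, 70.2, 113.3]
ee_rot: [0.041, 0.999, 0.0, 0.001]
contact_force: [0.6, -0.1, -0.8]
gripper_width: 26.8
```

```bash
python3 -c "
from h import *
w=wld(32,65);print(w)
s=go(w[0],w[1],89.7,175.33)
print(deck(s['position']))
grab('d')"
```

```text
[558.68584775  70.57887685]
clock 8.4 pos [562.   70.2 113.3] yaw 175.26 tilt 0.11 w 26.8 F [ 0.6 -0.1 -0.8]
turn -0.07; now-frame cm [0.34 0.   2.36]; after-turn cm [0.33 0.01 2.36]
[35.3432651  64.94213976]
```

View pics/d_scene.png

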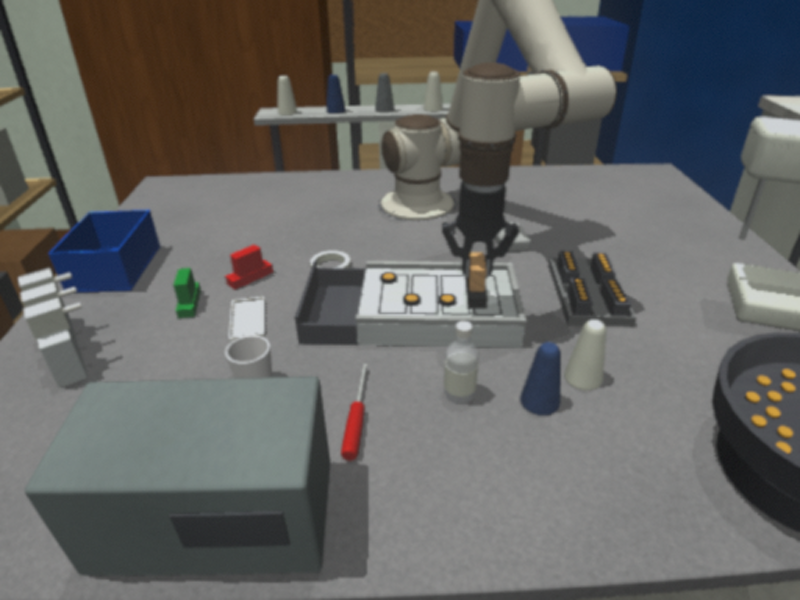

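Request:
servo_tool --rows '[{"fingers": 0,"x": 0.3,"y": 0,"z": 1,"turn": 0},{"fingers": 0,"x": 0,"y": 0,"z": 0.8,"turn": 0},{"fingers": 0,"x": 0,"y": 0,"z": 0.4,"turn": 0},{"fingers": 0,"x": 0,"y": 0,"z": 0,"turn": 0},{"fingers": 0,"x": 0,"y": 0,"z": 0,"turn": 0},{"fingers": 0,"x": 0,"y": 0,"z": 0,"turn": 0}]'

```text
clock: 8.98
position: [558.6, 70.7, 90.7]
ee_rot: [0.041, 0.999, 0.0, 0.0]
contact_force: [-0.6, 0.7, -1.9]
gripper_width: 27.3
```

```bash
python3 -c "
from h import *
w=wld(32,65)
s=go(w[0],w[1],89.7,175.33)
print(deck(s['position']))"
```

```text
clock 9.0 pos [558.6  70.7  90.7] yaw 175.25 tilt 0.04 w 27.3 F [-0.6  0.7 -1.9]
turn -0.08; now-frame cm [-0.01 -0.01  0.1 ]; after-turn cm [-0.01 -0.01  0.1 ]
[31.85844442 65.11382453]
```

Request:
servo_tool --rows '[{"fingers": 0,"x": 0,"y": -0.3,"z": 0.1,"turn": 0},{"fingers": 0,"x": 0,"y": -0.7,"z": 0,"turn": 0},{"fingers": 0,"x": 0,"y": -1,"z": 0,"turn": 0},{"fingers": 0,"x": 0,"y": -1,"z": 0,"turn": 0},{"fingers": 0,"x": 0,"y": -1,"z": 0,"turn": 0},{"fingers": 0,"x": 0,"y": -1,"z": 0,"turn": 0},{"fingers": 0,"x": 0,"y": -1,"z": 0,"turn": 0},{"fingers": 0,"x": 0,"y": -1,"z": 0,"turn": 0},{"fingers": 0,"x": 0,"y": -1,"z": 0,"turn": 0},{"fingers": 0,"x": 0,"y": -1,"z": 0,"turn": 0}]'

```text
clock: 9.82
position: [550.6, -20.1, 89.4]
ee_rot: [0.042, 0.999, 0.0, 0.0]
contact_force: [0.2, 0.4, -0.6]
gripper_width: 27.3
```

```bash
python3 -c "
from h import *
w=wld(32,-141)
s=go(w[0],w[1],89.7,175.33)
print(deck(s['position']))
grab('e')"
```

```text
clock 9.8 pos [550.6 -20.1  89.4] yaw 175.23 tilt 0.01 w 27.3 F [ 0.2  0.4 -0.6]
turn -0.10; now-frame cm [ -0.09 -11.49  -0.03]; after-turn cm [ -0.07 -11.49  -0.03]
[ 31.31979904 -26.05544571]
```

View pics/e_scene.png

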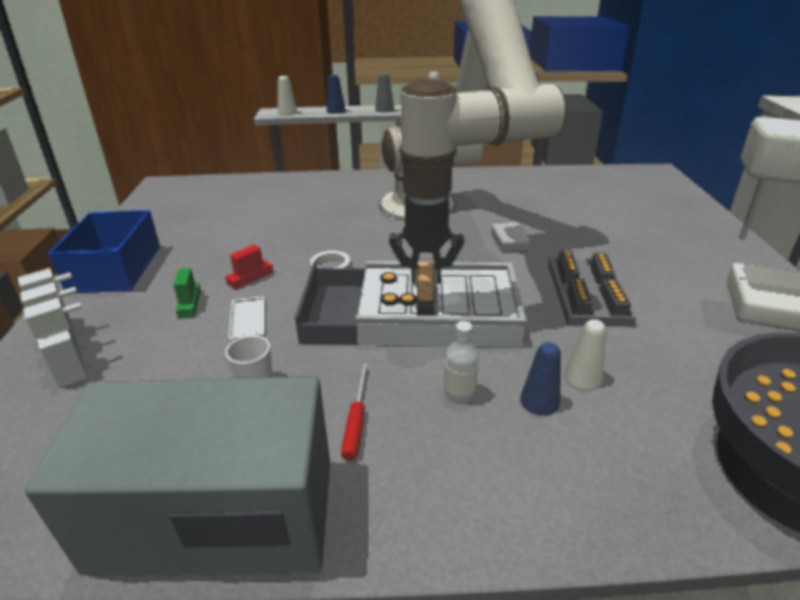

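Two blanks ahead of the foot at (390,298) and (408,298), moving in line. Continue off the edge.

Request:
servo_tool --rows '[{"fingers": 0,"x": 0,"y": -0.8,"z": 0,"turn": 0},{"fingers": 0,"x": 0,"y": -1,"z": 0,"turn": 0},{"fingers": 0,"x": 0,"y": -1,"z": 0,"turn": 0},{"fingers": 0,"x": 0,"y": -1,"z": 0,"turn": 0},{"fingers": 0,"x": 0,"y": -1,"z": 0,"turn": 0},{"fingers": 0,"x": 0,"y": -1,"z": 0,"turn": 0},{"fingers": 0,"x": 0,"y": -1,"z": 0,"turn": 0},{"fingers": 0,"x": 0,"y": -1,"z": 0,"turn": 0},{"fingers": 0,"x": 0,"y": -1,"z": 0,"turn": 0},{"fingers": 0,"x": 0,"y": -1,"z": 0,"turn": 0}]'

```text
clock: 10.75
position: [542.4, -117.8, 89.3]
ee_rot: [0.042, 0.999, -0.0, 0.0]
contact_force: [0.6, 0.3, -1.7]
gripper_width: 27.2
```

Request:
servo_tool --rows '[{"fingers": 0,"x": 0,"y": -1,"z": 0,"turn": 0},{"fingers": 0,"x": 0,"y": -0.7,"z": 0,"turn": 0},{"fingers": 0,"x": 0,"y": 0,"z": 0,"turn": 0},{"fingers": 0,"x": 0,"y": 0,"z": 0,"turn": 0},{"fingers": 0,"x": 0,"y": 0,"z": 0,"turn": 0}]'

```text
clock: 11.17
position: [541.2, -133.5, 89.3]
ee_rot: [0.041, 0.999, 0.0, 0.0]
contact_force: [0.2, -0.5, -1.5]
gripper_width: 27.4
```

```bash
python3 -c "
from h import *
w=wld(-34,-45)
s=go(w[0],w[1],89.7,175.33)
print(deck(s['position']))
grab('f')"
```

```text
clock 11.2 pos [ 541.2 -133.5   89.3] yaw 175.25 tilt 0.01 w 27.4 F [ 0.2 -0.5 -1.5]
turn -0.08; now-frame cm [ 6.53  9.48 -0.04]; after-turn cm [ 6.52  9.48 -0.04]
[  31.1572875  -139.84994184]
```

View pics/f_scene.png

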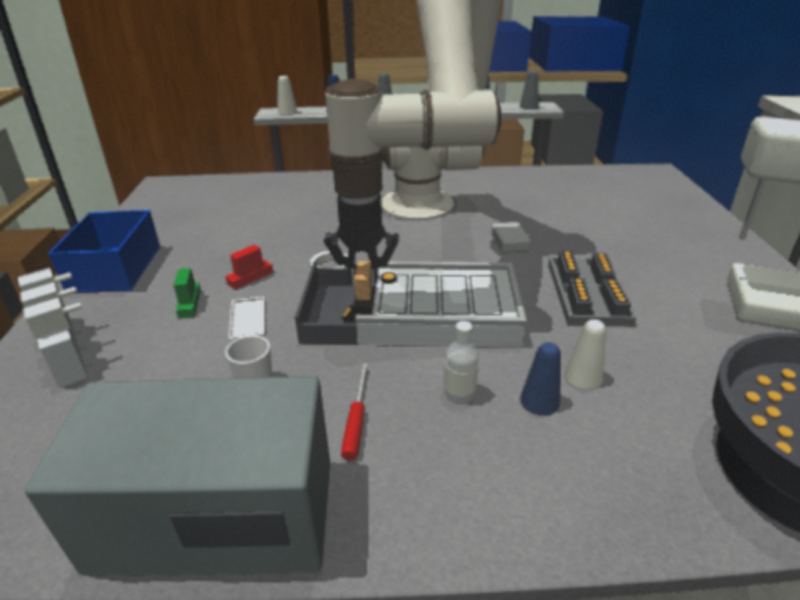

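View pics/f_top.png

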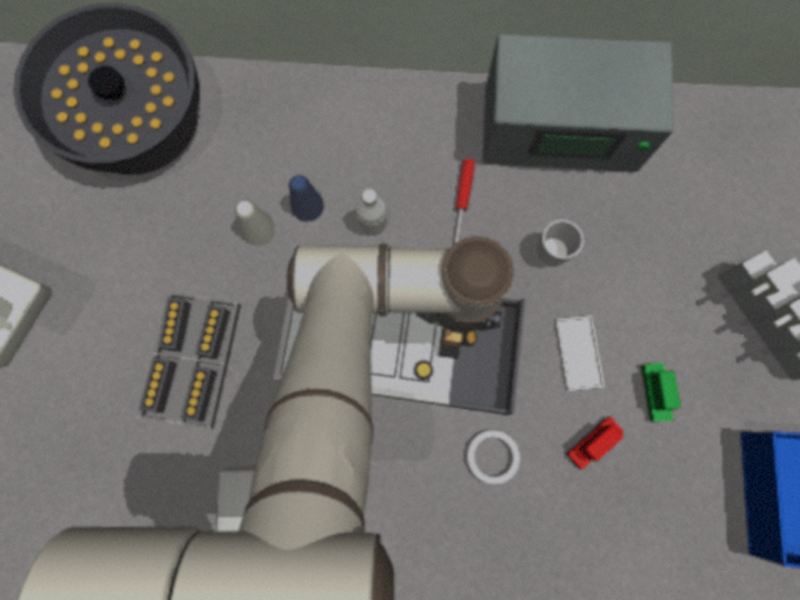

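One blank is visible in the tray (top view (472,338)), perhaps leaning; the third is still at (424,370). Lift and do the second lane.

Request:
servo_tool --rows '[{"fingers": 0,"x": 0,"y": 0,"z": -2,"turn": 0},{"fingers": 0,"x": 0,"y": 0,"z": -3,"turn": 0},{"fingers": 0,"x": 1.5,"y": 2.5,"z": 0,"turn": 0},{"fingers": 0,"x": 2.5,"y": 3.5,"z": 0,"turn": 0},{"fingers": 0,"x": 2.5,"y": 3.5,"z": 0,"turn": 0},{"fingers": 0,"x": 0,"y": 0,"z": 0,"turn": 0},{"fingers": 0,"x": 0,"y": 0,"z": 2,"turn": 0},{"fingers": 0,"x": 0,"y": 0,"z": 1,"turn": 0},{"fingers": 0,"x": 0,"y": 0,"z": 0,"turn": 0},{"fingers": 0,"x": 0,"y": 0,"z": 0,"turn": 0}]'

```text
clock: 12.1
position: [485.5, -35.6, 109.2]
ee_rot: [0.041, 0.999, -0.0, -0.0]
contact_force: [0.4, -0.3, -2.1]
gripper_width: 27.3
```

```bash
python3 -c "
from h import *
w=wld(-34,-45)
s=go(w[0],w[1],89.7,175.33)
print(deck(s['position']))
grab('g')"
```

```text
clock 12.1 pos [485.5 -35.6 109.2] yaw 175.30 tilt 0.06 w 27.3 F [ 0.4 -0.3 -2.1]
turn -0.03; now-frame cm [0.17 0.18 1.95]; after-turn cm [0.17 0.18 1.95]
[-32.32789909 -46.80127333]
```

View pics/g_scene.png

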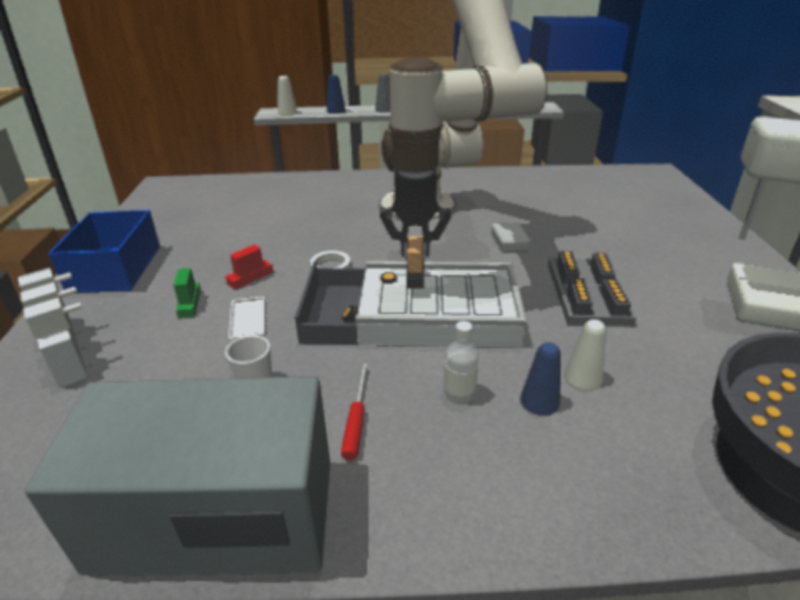

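View pics/g_top.png

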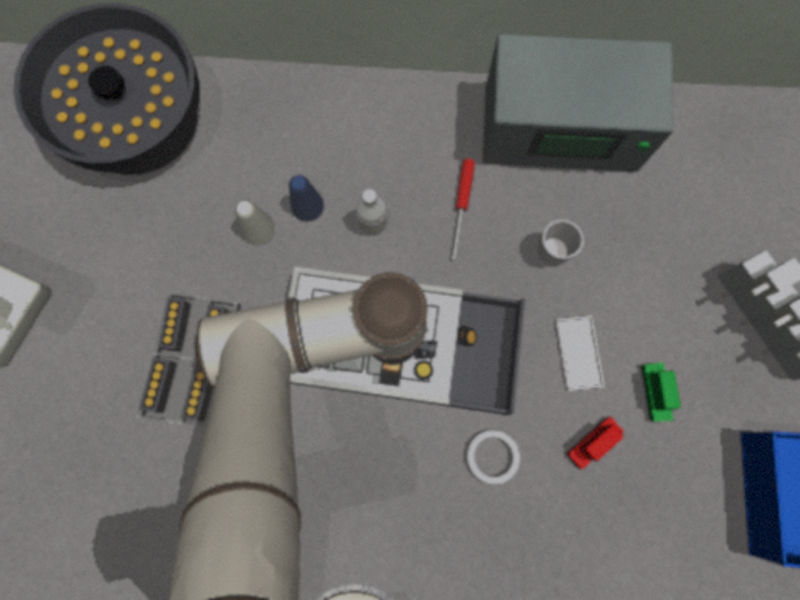

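Request:
servo_tool --rows '[{"fingers": 0,"x": 0.1,"y": 0.2,"z": 1.2,"turn": 0},{"fingers": 0,"x": 0,"y": 0,"z": 0.8,"turn": 0},{"fingers": 0,"x": 0,"y": 0,"z": 0,"turn": 0},{"fingers": 0,"x": 0,"y": 0,"z": 0,"turn": 0},{"fingers": 0,"x": 0,"y": -0.5,"z": 0,"turn": 0},{"fingers": 0,"x": 0,"y": -1,"z": 0,"turn": 0},{"fingers": 0,"x": 0,"y": -1,"z": 0,"turn": 0},{"fingers": 0,"x": 0,"y": -1,"z": 0,"turn": 0},{"fingers": 0,"x": 0,"y": -1,"z": 0,"turn": 0},{"fingers": 0,"x": 0,"y": -1,"z": 0,"turn": 0}]'

```text
clock: 13.03
position: [480.0, -90.0, 89.4]
ee_rot: [0.042, 0.999, 0.0, 0.0]
contact_force: [0.2, 0.4, -1.2]
gripper_width: 27.4
```

Request:
servo_tool --rows '[{"fingers": 0,"x": 0,"y": -1,"z": 0,"turn": 0},{"fingers": 0,"x": 0,"y": -1,"z": 0,"turn": 0},{"fingers": 0,"x": 0,"y": -1,"z": 0,"turn": 0},{"fingers": 0,"x": 0,"y": -1.2,"z": 0,"turn": 0},{"fingers": 0,"x": 0,"y": 0,"z": 0,"turn": 0},{"fingers": 0,"x": 0,"y": 0,"z": 0,"turn": 0},{"fingers": 0,"x": 0,"y": 0,"z": 0,"turn": 0},{"fingers": 0,"x": 0,"y": 0,"z": 0,"turn": 0}]'

```text
clock: 13.7
position: [476.8, -130.3, 89.3]
ee_rot: [0.041, 0.999, 0.0, -0.0]
contact_force: [0.2, 0.6, -1.8]
gripper_width: 27.0
```

```bash
python3 -c "
from h import *
s=go(517.6,-369.5,160,-168.85)
print(deck(s['position']))
grab('i')"
```

```text
clock 13.7 pos [ 476.8 -130.3   89.3] yaw 175.27 tilt 0.00 w 27.0 F [ 0.2  0.6 -1.8]
turn -15.88; now-frame cm [ -6.04 -23.51  -7.07]; after-turn cm [  0.62 -24.26  -7.07]
[ -33.30020467 -141.83621533]
```

View pics/i_scene.png

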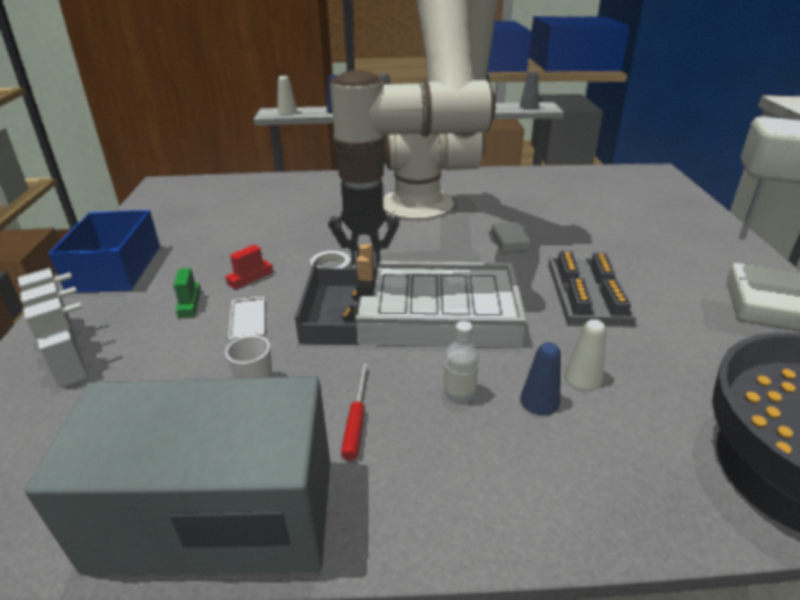

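View pics/i_top.png

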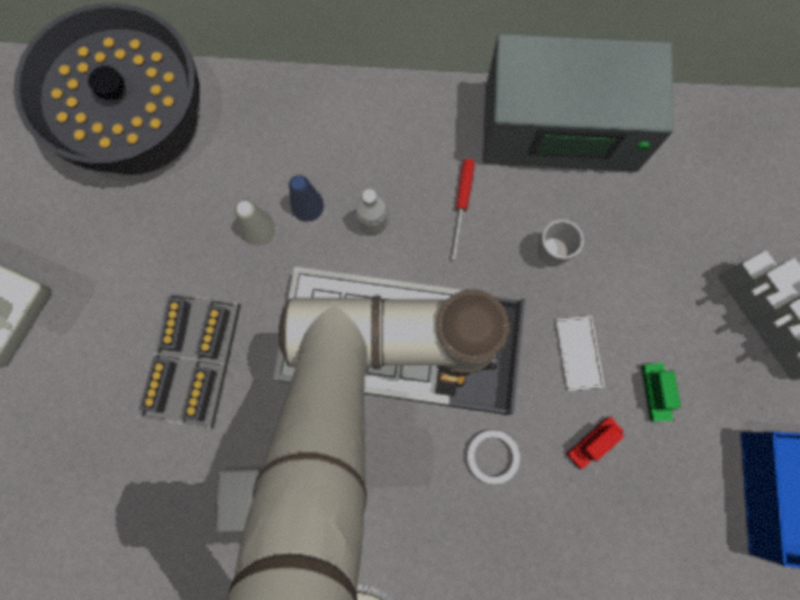

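Third blank is over the edge (scene (355,294)). Lift, then head back over the rest.

Request:
servo_tool --rows '[{"fingers": 0,"x": 0,"y": 0,"z": -2,"turn": 0},{"fingers": 0,"x": 0,"y": 0,"z": -3,"turn": 0},{"fingers": 0,"x": 0,"y": 0,"z": -2.5,"turn": -5},{"fingers": 0,"x": 0,"y": 0,"z": 0,"turn": -6},{"fingers": 0,"x": 0,"y": 0,"z": 0,"turn": -4.9},{"fingers": 0,"x": 0.2,"y": -3,"z": 0,"turn": 0},{"fingers": 0,"x": 0.2,"y": -4,"z": 0,"turn": 0},{"fingers": 0,"x": 0.2,"y": -4,"z": 0,"turn": 0},{"fingers": 0,"x": 0,"y": -4,"z": 0,"turn": 0},{"fingers": 0,"x": 0,"y": -4,"z": 0,"turn": 0}]'

```text
clock: 14.63
position: [507.7, -319.3, 164.3]
ee_rot: [-0.098, 0.995, 0.0, -0.0]
contact_force: [-0.1, -0.3, -0.8]
gripper_width: 27.1
```

Request:
servo_tool --rows '[{"fingers": 0,"x": 0,"y": -3,"z": 0,"turn": 0},{"fingers": 0,"x": 0,"y": -2.2,"z": 0,"turn": 0},{"fingers": 0,"x": 0,"y": 0,"z": 0,"turn": 0},{"fingers": 0,"x": 0,"y": 0,"z": 0,"turn": 0},{"fingers": 0,"x": 0,"y": 0,"z": 0,"turn": 0}]'

```text
clock: 15.05
position: [517.3, -368.3, 163.8]
ee_rot: [-0.097, 0.995, 0.0, -0.001]
contact_force: [-0.8, -0.5, -2.6]
gripper_width: 27.3
```

```bash
python3 - <<'E'
from h import *
s=go(517.6,-369.5,160,-168.85)
p,d=load('i','top'); 
hs=cv2.cvtColor(p,cv2.COLOR_RGB2HSV); mk=((hs[...,1]<40)&(hs[...,2]>150)).astype(np.uint8); mk[:, :350]=0; mk[:,392:]=0; mk[:195]=0; mk[255:]=0
c,l,st,ce=cv2.connectedComponentsWithStats(mk); i=np.argmax(st[1:,4])+1
v,u=np.where(l==i); W=np.array([onz('top',a,b,8)[:2] for a,b in zip(u,v)]); print('rest',st[i],rect(W))
p,d=load('i','scene'); P=cloud('scene',d); hs=cv2.cvtColor(p,cv2.COLOR_RGB2HSV)
P2=cloud('top',load('i','top')[1]); 
for Q in (P,P2):
    m=(abs(Q[...,0]-514)<90)&(abs(Q[...,1]+369)<60)&(Q[...,2]>5)&(Q[...,2]<20); print(rect(Q[m][:,:2]),m.sum())
grab('j')
E
```

```text
clock 15.1 pos [ 517.3 -368.3  163.8] yaw -168.84 tilt 0.08 w 27.3 F [-0.8 -0.5 -2.6]
turn 0.01; now-frame cm [-0.01 -0.12  0.38]; after-turn cm [-0.01 -0.12  0.38]
rest [357 202  30  48 981] (array([ 519.2, -369.7]), array([128.8,  64.5]), 9.56)
(array([ 522.2, -367.9]), array([133.6,  66. ]), 9.47) 232
(array([ 510.6, -378.2]), array([153.7,  96.9]), 5.38) 506
```

View pics/j_scene.png

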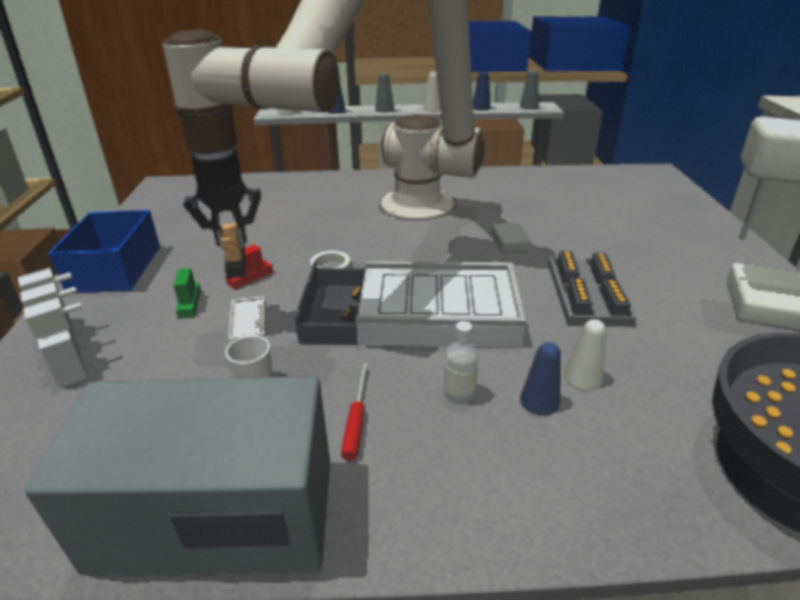

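View pics/j_top.png

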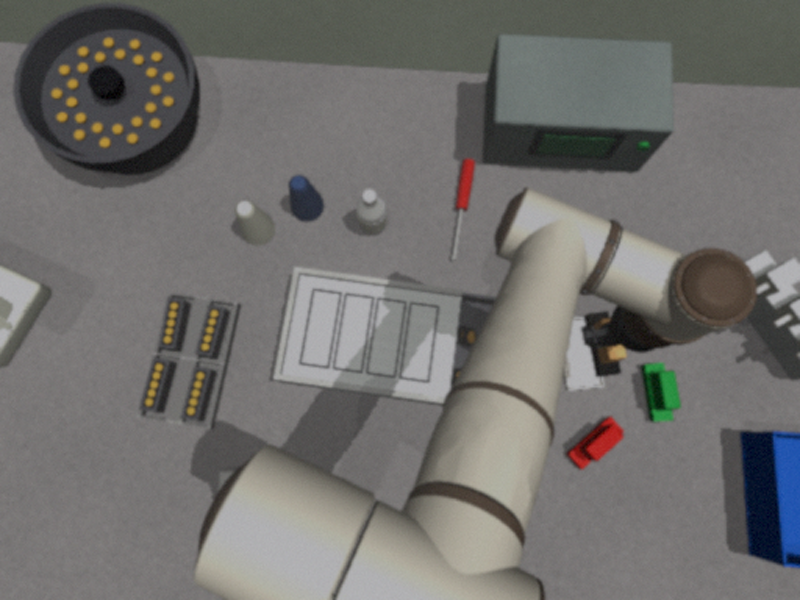

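The deck is clean and the rest lies at (519,-369.5), yaw 9.5°. Lower the scraper in.

Request:
servo_tool --rows '[{"fingers": 0,"x": -0.3,"y": 0,"z": 2,"turn": 1.5},{"fingers": 0,"x": 0,"y": 0,"z": 3,"turn": 0},{"fingers": 0,"x": 0,"y": 0,"z": 3,"turn": 0},{"fingers": 0,"x": 0,"y": 0,"z": 2,"turn": 0},{"fingers": 0,"x": 0,"y": 0,"z": 0,"turn": 0},{"fingers": 0,"x": 0,"y": 0,"z": 0,"turn": 0},{"fingers": 0,"x": 0,"y": 0,"z": 0,"turn": 0}]'

```text
clock: 15.73
position: [521.9, -368.6, 66.3]
ee_rot: [-0.085, 0.996, -0.001, 0.001]
contact_force: [0.9, 0.2, -1.8]
gripper_width: 27.0
```

```bash
python3 -c "
from h import *
s=go(521,-369.5,43.5,-170.4)"
```

```text
clock 15.7 pos [ 521.9 -368.6   66.3] yaw -170.26 tilt 0.19 w 27.0 F [ 0.9  0.2 -1.8]
turn 0.14; now-frame cm [ 0.11 -0.07  2.28]; after-turn cm [ 0.11 -0.07  2.28]
```

Request:
servo_tool --rows '[{"fingers": 0,"x": 0.1,"y": -0.1,"z": 1,"turn": 0},{"fingers": 0,"x": 0,"y": 0,"z": 0.8,"turn": 0},{"fingers": 0,"x": 0,"y": 0,"z": 0.4,"turn": 0},{"fingers": 0,"x": 0,"y": 0,"z": 0,"turn": 0},{"fingers": 0,"x": 0,"y": 0,"z": 0,"turn": 0},{"fingers": 0,"x": 0,"y": 0,"z": 0,"turn": 0}]'

```text
clock: 16.23
position: [519.9, -369.7, 42.6]
ee_rot: [-0.084, 0.996, -0.0, 0.0]
contact_force: [-0.5, 0.4, 1.2]
gripper_width: 27.4
```

```bash
python3 -c "
from h import *
s=go(521,-369.5,43,-170.4)"
```

```text
clock 16.2 pos [ 519.9 -369.7   42.6] yaw -170.35 tilt 0.03 w 27.4 F [-0.5  0.4  1.2]
turn 0.05; now-frame cm [-0.11  0.   -0.04]; after-turn cm [-0.11  0.   -0.04]
```

Request:
servo_tool --rows '[{"fingers": 3.3,"x": 0,"y": 0,"z": 0,"turn": 0},{"fingers": 4,"x": 0,"y": 0,"z": 0,"turn": 0},{"fingers": 5,"x": 0,"y": 0,"z": 0,"turn": 0},{"fingers": 6.5,"x": 0,"y": 0,"z": 0,"turn": 0},{"fingers": 6.5,"x": 0,"y": 0,"z": 0,"turn": 0},{"fingers": 6.5,"x": 0,"y": 0,"z": 0,"turn": 0},{"fingers": 6.5,"x": 0,"y": 0,"z": -2,"turn": 0},{"fingers": 6.5,"x": 0,"y": 0,"z": -3,"turn": 0},{"fingers": 6.5,"x": 0,"y": 0,"z": -4,"turn": 0},{"fingers": 6.5,"x": 0,"y": 0,"z": -4,"turn": 0}]'

```text
clock: 17.07
position: [519.0, -369.4, 172.9]
ee_rot: [-0.084, 0.996, 0.001, -0.001]
contact_force: [1.6, 0.0, 1.1]
gripper_width: 65.0
```

```bash
python3 -c "
from h import *
s=go(413,298,180,0);print(s['joints'])
grab('k')
w=cv2.imread('pics/k_scene.png')[200:400,200:700]; cv2.imwrite('pics/kz.png',cv2.resize(w,(800,320)))"
```

```text
clock 17.1 pos [ 519.  -369.4  172.9] yaw -170.36 tilt 0.15 w 65.0 F [1.6 0.  1.1]
turn -170.36; now-frame cm [-0.73 67.57 -0.63]; after-turn cm [-10.6  -66.74  -0.71]
[-3.64950723e-01  4.49406886e-01 -4.14529312e-02  6.60267217e-05
 -1.08258407e+00 -1.03756794e+00]
```

View pics/kz.png

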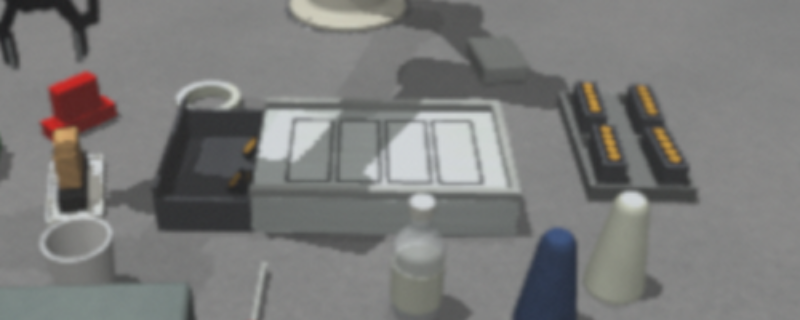

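Scraper stands in its rest at (68,170), deck is clean, blanks show in the tray. Now to the bin.

Request:
servo_tool --rows '[{"fingers": 5.5,"x": 0,"y": 3,"z": 0,"turn": 0},{"fingers": 5.5,"x": 0,"y": 4,"z": 0,"turn": 0},{"fingers": 5.5,"x": 0,"y": 4,"z": 0,"turn": 0},{"fingers": 5.5,"x": 0,"y": 4,"z": 0,"turn": 0},{"fingers": 5.5,"x": 0,"y": 4,"z": 0,"turn": 0},{"fingers": 5.5,"x": 0,"y": 4,"z": 0,"turn": 0},{"fingers": 5.5,"x": 0,"y": 4,"z": 0,"turn": 0},{"fingers": 5.5,"x": 0,"y": 4,"z": 0,"turn": 0},{"fingers": 5.5,"x": 0,"y": 4,"z": 0,"turn": 0},{"fingers": 5.5,"x": 0,"y": 4,"z": 0,"turn": 0}]'

```text
clock: 18.0
position: [453.7, 16.6, 172.5]
ee_rot: [-0.084, 0.996, 0.0, 0.001]
contact_force: [0.5, -0.4, 0.1]
gripper_width: 55.1
```

Request:
servo_tool --rows '[{"fingers": 5.5,"x": 0,"y": 4,"z": 0,"turn": 7},{"fingers": 5.5,"x": 0,"y": 4,"z": 0,"turn": 7},{"fingers": 5.5,"x": 0,"y": 4,"z": 0,"turn": 3},{"fingers": 5.5,"x": 0,"y": 4,"z": 0,"turn": 0},{"fingers": 5.5,"x": 0,"y": 4,"z": 0,"turn": 0},{"fingers": 5.5,"x": 0,"y": 4,"z": 0,"turn": 0},{"fingers": 5.5,"x": 0,"y": 3,"z": 0,"turn": 0},{"fingers": 5.5,"x": 0,"y": 0,"z": 0,"turn": 0},{"fingers": 5.5,"x": 0,"y": 0,"z": 0,"turn": 0},{"fingers": 5.5,"x": 0,"y": 0,"z": 0,"turn": 0}]'

```text
clock: 18.83
position: [462.7, 273.1, 171.9]
ee_rot: [0.048, 0.999, -0.0, -0.0]
contact_force: [-0.4, -0.6, -0.1]
gripper_width: 55.0
```

```bash
cat >> h.py <<'E'
def mags(tag):
    p,d=load(tag,'top'); P=cloud('top',d); Z=P[...,2]
    hs=cv2.inRange(cv2.cvtColor(p,cv2.COLOR_RGB2HSV),(12,90,90),(35,255,255))
    for nm,(cx,cy,rx,ry,lo,hi,zz) in {'bin':(464,325,120,75,34,52,44),'deck':(521,8,115,160,80,98,90)}.items():
        mk=((abs(P[...,0]-cx)<rx)&(abs(P[...,1]-cy)<ry)&(Z>lo)&(Z<hi)).astype(np.uint8)
        c,l,s,ce=cv2.connectedComponentsWithStats(mk)
        for i in range(1,c):
            if s[i,4]>60:
                r=rect(P[l==i][:,:2]); a=r[2]-90 if r[1][0]<r[1][1] else r[2]
                b=np.argwhere((l==i)&(hs>0)); bz=onz('top',*(b.mean(0)[::-1]),zz+1)[:2] if len(b) else np.zeros(2)
                print(nm,s[i,4],r,'yaw %.1f'%((a+90)%180-90),'brass',np.round(bz,1),'deck',np.round(deck(r[0]),1),np.round(deck(bz),1))
E
python3 -c "
from h import *
s=go(404.5,298,120,-187.5);print(s['joints'])
grab('l'); mags('l')"
```

```text
clock 18.8 pos [462.7 273.1 171.9] yaw 174.45 tilt 0.06 w 55.0 F [-0.4 -0.6 -0.1]
turn 1.95; now-frame cm [6.03 1.92 5.19]; after-turn cm [6.09 1.71 5.19]
[ 8.35067130e-01  2.89496998e-01 -2.93945260e-01 -2.22523315e-04
 -9.88415906e-01 -2.50265211e+00]
bin 95 (array([552.7, 353.1]), array([27.6, 31. ]), 1.44) yaw -88.6 brass [553.6 355.4] deck [  3.  346.1] [  3.8 348.5]
bin 233 (array([528.3, 285.4]), array([31.7, 59.3]), 82.0) yaw -8.0 brass [526.1 286.8] deck [-15.8 276.6] [-18.1 277.8]
bin 386 (array([412.6, 369.8]), array([31.9, 88. ]), 85.31) yaw -4.7 brass [411.7 370.4] deck [-138.   351.3] [-138.9  351.8]
bin 423 (array([404.4, 297.4]), array([34.3, 88.9]), 82.18) yaw -7.8 brass [402.6 297.9] deck [-140.2  278.5] [-142.1  278.8]
```

View pics/l_top.png

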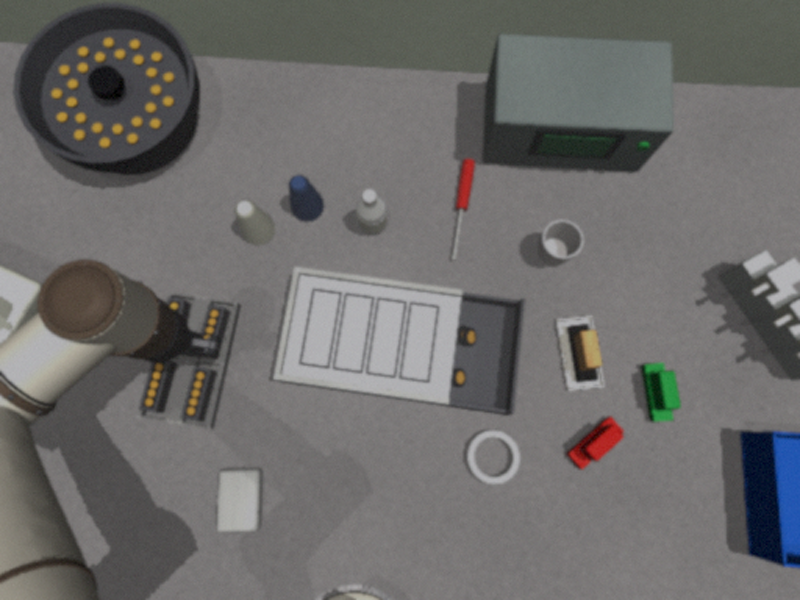

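Request:
servo_tool --rows '[{"fingers": 5.5,"x": 0,"y": 0,"z": 0,"turn": 2},{"fingers": 5.5,"x": 3,"y": 0.8,"z": 1,"turn": 0},{"fingers": 5.5,"x": 3,"y": 0.9,"z": 2,"turn": 0},{"fingers": 5.5,"x": 0,"y": 0,"z": 3,"turn": 0},{"fingers": 5.5,"x": 0,"y": 0,"z": 3,"turn": 0},{"fingers": 5.5,"x": 0,"y": 0,"z": 1.5,"turn": 0},{"fingers": 5.5,"x": 0,"y": 0,"z": 0,"turn": 0},{"fingers": 5.5,"x": 0,"y": 0,"z": 0,"turn": 0},{"fingers": 5.5,"x": 0,"y": 0,"z": 0,"turn": 0},{"fingers": 5.5,"x": 0,"y": 0,"z": 0,"turn": 0}]'

```text
clock: 19.77
position: [406.9, 298.7, 68.9]
ee_rot: [0.066, 0.998, 0.001, 0.001]
contact_force: [-0.1, -0.2, -0.4]
gripper_width: 54.8
```

```bash
python3 -c "
from h import *
s=go(404.5,297.8,26,-187.6)
p,d=load('l','top'); cv2.imwrite('pics/lz.png',cv2.resize(p[185:270,280:340,::-1],None,fx=8,fy=7,interpolation=cv2.INTER_CUBIC))
p,d=arm.get_image('scene'); cv2.imwrite('pics/mz.png',cv2.resize(p[120:240,180:420,::-1],(800,400),interpolation=cv2.INTER_CUBIC))"
```

```text
clock 19.8 pos [406.9 298.7  68.9] yaw 172.40 tilt 0.20 w 54.8 F [-0.1 -0.2 -0.4]
turn 0.00; now-frame cm [ 0.23 -0.13  4.29]; after-turn cm [ 0.22 -0.12  4.29]
```

View pics/lz.png

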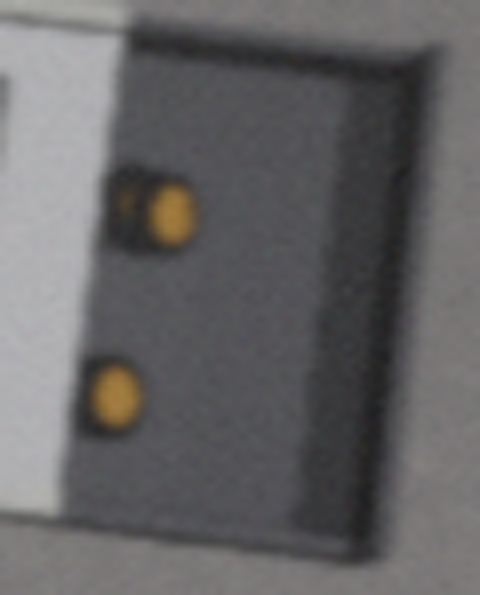

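View pics/mz.png

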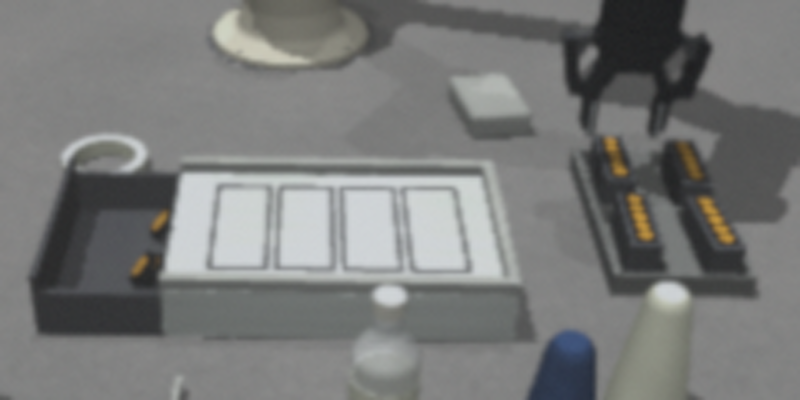

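All three blanks lie in the tray (two leaning together at (150,210), one at (115,395)). Grasp the first magazine.

Request:
servo_tool --rows '[{"fingers": 5.5,"x": 0.2,"y": -0.1,"z": 1.5,"turn": 0},{"fingers": 5.5,"x": 0,"y": 0,"z": 1.5,"turn": 0},{"fingers": 5.5,"x": 0,"y": 0,"z": 1.0,"turn": 0},{"fingers": 5.5,"x": 0,"y": 0,"z": 0.2,"turn": 0},{"fingers": 5.5,"x": 0,"y": 0,"z": 0,"turn": 0},{"fingers": 5.5,"x": 0,"y": 0,"z": 0,"turn": 0},{"fingers": 5.5,"x": 0,"y": 0,"z": 0,"turn": 0}]'

```text
clock: 20.4
position: [404.3, 298.0, 26.3]
ee_rot: [0.066, 0.998, 0.001, 0.001]
contact_force: [0.0, -1.0, 0.2]
gripper_width: 55.1
```

```bash
python3 -c "
from h import *
s=go(404.5,297.8,26,-187.6)
p,d=arm.get_image('scene'); cv2.imwrite('pics/nz.png',cv2.resize(p[140:220,340:420,::-1],(600,600),interpolation=cv2.INTER_CUBIC))"
```

```text
clock 20.4 pos [404.3 298.   26.3] yaw 172.44 tilt 0.13 w 55.1 F [ 0.  -1.   0.2]
turn 0.04; now-frame cm [-0.02 -0.02  0.03]; after-turn cm [-0.02 -0.02  0.03]
```

View pics/nz.png

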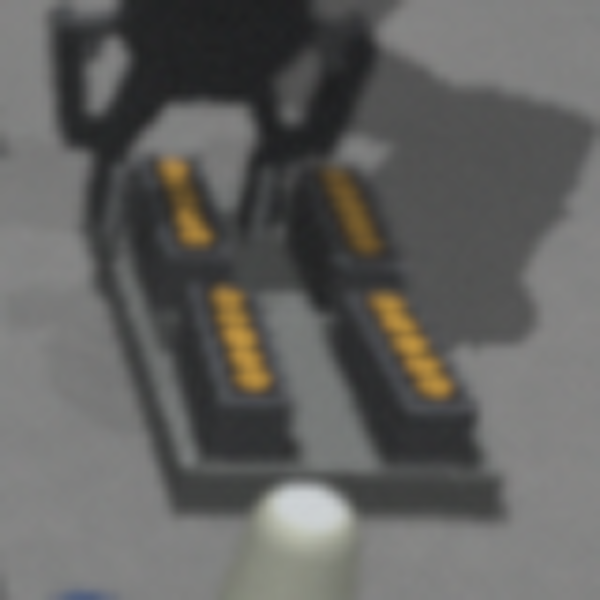

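Request:
servo_tool --rows '[{"fingers": 4.5,"x": 0,"y": 0,"z": 0,"turn": 0},{"fingers": 3.5,"x": 0,"y": 0,"z": 0,"turn": 0},{"fingers": 2.5,"x": 0,"y": 0,"z": 0,"turn": 0},{"fingers": 1,"x": 0,"y": 0,"z": 0,"turn": 0},{"fingers": 0,"x": 0,"y": 0,"z": 0,"turn": 0},{"fingers": 0,"x": 0,"y": 0,"z": 0,"turn": 0},{"fingers": 0,"x": 0,"y": 0,"z": 0,"turn": 0},{"fingers": 0,"x": 0,"y": 0,"z": -1,"turn": 0},{"fingers": 0,"x": 0,"y": 0,"z": -2,"turn": 0},{"fingers": 0,"x": 0,"y": 0,"z": -2,"turn": 0}]'

```text
clock: 21.28
position: [402.9, 296.3, 74.6]
ee_rot: [0.066, 0.998, -0.002, -0.001]
contact_force: [0.7, 0.7, -2.5]
gripper_width: 28.6
```

```bash
python3 -c "
from h import *
w=wld(0,-87.5); s=go(w[0],w[1],170,175.33)
p,d=arm.get_image('scene'); cv2.imwrite('pics/oz.png',cv2.resize(p[140:220,340:420,::-1],(600,600),interpolation=cv2.INTER_CUBIC))"
```

```text
clock 21.3 pos [402.9 296.3  74.6] yaw 172.40 tilt 0.23 w 28.6 F [ 0.7  0.7 -2.5]
turn -2.93; now-frame cm [-15.99 -35.74  -9.45]; after-turn cm [-14.17 -36.47  -9.54]
```

View pics/oz.png

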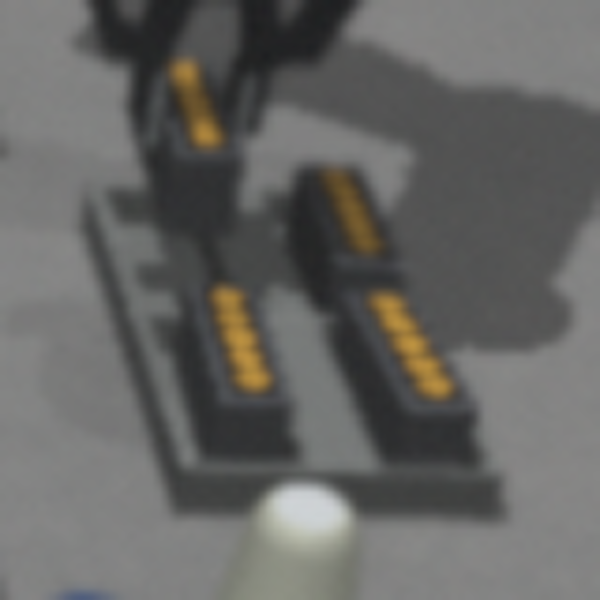

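Held level. Carry to the outline nearest the tray.

Request:
servo_tool --rows '[{"fingers": 0,"x": 0,"y": 0,"z": -3,"turn": -2.9},{"fingers": 0,"x": -0.9,"y": -2.5,"z": -3,"turn": 0},{"fingers": 0,"x": -1.5,"y": -4,"z": 0,"turn": 0},{"fingers": 0,"x": -1.5,"y": -4,"z": 0,"turn": 0},{"fingers": 0,"x": -1.5,"y": -4,"z": 0,"turn": 0},{"fingers": 0,"x": -1.5,"y": -4,"z": 0,"turn": 0},{"fingers": 0,"x": -1.5,"y": -4,"z": 0,"turn": 0},{"fingers": 0,"x": -1.5,"y": -4,"z": 0,"turn": 0},{"fingers": 0,"x": -1.5,"y": -4,"z": 0,"turn": 0},{"fingers": 0,"x": -1.5,"y": -3,"z": 0,"turn": 0}]'

```text
clock: 22.17
position: [502.1, -42.7, 134.6]
ee_rot: [0.042, 0.999, -0.0, -0.001]
contact_force: [0.5, 1.1, -2.0]
gripper_width: 28.3
```

Request:
servo_tool --rows '[{"fingers": 0,"x": -1.3,"y": -3,"z": 0,"turn": 0},{"fingers": 0,"x": 0,"y": 0,"z": 0,"turn": 0},{"fingers": 0,"x": 0,"y": 0,"z": 0,"turn": 0},{"fingers": 0,"x": 0,"y": 0,"z": 0,"turn": 0}]'

```text
clock: 22.5
position: [512.8, -71.0, 134.5]
ee_rot: [0.041, 0.999, 0.0, -0.001]
contact_force: [-0.1, 0.3, -1.8]
gripper_width: 28.8
```

```bash
python3 -c "
from h import *
w=wld(0,-87.5); s=go(w[0],w[1],73,175.33)"
```

```text
clock 22.5 pos [512.8 -71.  134.5] yaw 175.27 tilt 0.11 w 28.8 F [-0.1  0.3 -1.8]
turn -0.06; now-frame cm [-0.24 -0.77  6.15]; after-turn cm [-0.23 -0.77  6.15]
```

Request:
servo_tool --rows '[{"fingers": 0,"x": -0.2,"y": -0.8,"z": 1.5,"turn": 0},{"fingers": 0,"x": 0,"y": 0,"z": 2,"turn": 0},{"fingers": 0,"x": 0,"y": 0,"z": 1.5,"turn": 0},{"fingers": 0,"x": 0,"y": 0,"z": 0.5,"turn": 0},{"fingers": 0,"x": 0,"y": 0,"z": 0,"turn": 0},{"fingers": 0,"x": 0,"y": 0,"z": 0,"turn": 0},{"fingers": 0,"x": 0,"y": 0,"z": 0,"turn": 0}]'

```text
clock: 23.08
position: [515.7, -78.4, 81.3]
ee_rot: [0.04, 0.999, 0.0, 0.001]
contact_force: [0.0, 0.2, -1.4]
gripper_width: 28.7
```

```bash
python3 -c "
from h import *
w=wld(0,-87.5); s=go(w[0],w[1],72.5,175.33)"
```

```text
clock 23.1 pos [515.7 -78.4  81.3] yaw 175.41 tilt 0.12 w 28.7 F [ 0.   0.2 -1.4]
turn 0.08; now-frame cm [ 0.14 -0.05  0.88]; after-turn cm [ 0.13 -0.05  0.88]
```

Request:
servo_tool --rows '[{"fingers": 0,"x": 0.1,"y": 0,"z": 0.5,"turn": 0},{"fingers": 0,"x": 0,"y": 0,"z": 0.3,"turn": 0},{"fingers": 0,"x": 0,"y": 0,"z": 0.1,"turn": 0},{"fingers": 0,"x": 0,"y": 0,"z": 0,"turn": 0},{"fingers": 0,"x": 0,"y": 0,"z": 0,"turn": 0},{"fingers": 0,"x": 0,"y": 0,"z": 0,"turn": 0}]'

```text
clock: 23.58
position: [514.0, -78.7, 72.0]
ee_rot: [0.041, 0.999, 0.0, 0.0]
contact_force: [-2.8, 2.2, 6.0]
gripper_width: 29.0
```

```bash
python3 -c "
from h import *
w=wld(0,-87.5); s=go(w[0],w[1],72.5,175.33)"
```

```text
clock 23.6 pos [514.  -78.7  72. ] yaw 175.35 tilt 0.03 w 29.0 F [-2.8  2.2  6. ]
turn 0.02; now-frame cm [-0.04 -0.01 -0.05]; after-turn cm [-0.04 -0.01 -0.05]
```

Seated (6 N up). Release, then rise and return toward the bin.

Request:
servo_tool --rows '[{"fingers": 3.2,"x": 0,"y": 0,"z": 0,"turn": 0},{"fingers": 3.8,"x": 0,"y": 0,"z": 0,"turn": 0},{"fingers": 4.5,"x": 0,"y": 0,"z": 0,"turn": 0},{"fingers": 4.5,"x": 0,"y": 0,"z": 0,"turn": 0},{"fingers": 4.5,"x": 0,"y": 0,"z": -1.5,"turn": 0},{"fingers": 4.5,"x": 0,"y": 0,"z": -3,"turn": 0},{"fingers": 5.5,"x": 0,"y": 1,"z": -3,"turn": 0},{"fingers": 5.5,"x": 0,"y": 4,"z": 0,"turn": 0},{"fingers": 5.5,"x": 0,"y": 4,"z": 0,"turn": 0},{"fingers": 5.5,"x": 0,"y": 4,"z": 0,"turn": 0}]'

```text
clock: 24.42
position: [524.7, 51.7, 147.1]
ee_rot: [0.042, 0.999, 0.0, 0.001]
contact_force: [0.7, -0.7, -1.2]
gripper_width: 55.0
```

Request:
servo_tool --rows '[{"fingers": 5.5,"x": 0,"y": 4,"z": 0,"turn": 0},{"fingers": 5.5,"x": 0,"y": 4,"z": 0,"turn": 0},{"fingers": 5.5,"x": 0,"y": 4,"z": 0,"turn": 0},{"fingers": 5.5,"x": 0,"y": 4,"z": 0,"turn": 0},{"fingers": 5.5,"x": 0,"y": 4,"z": 0,"turn": 0},{"fingers": 5.5,"x": 0,"y": 3,"z": 0,"turn": 0},{"fingers": 5.5,"x": 0,"y": 0,"z": 0,"turn": 0},{"fingers": 5.5,"x": 0,"y": 0,"z": 0,"turn": 0},{"fingers": 5.5,"x": 0,"y": 0,"z": 0,"turn": 0}]'

```text
clock: 25.17
position: [542.8, 279.4, 145.8]
ee_rot: [0.041, 0.999, -0.0, -0.001]
contact_force: [-0.4, -0.2, -0.1]
gripper_width: 54.9
```

```bash
python3 -c "
from h import *
s=go(514,287.8,69,-187.5)
grab('p'); mags('p')"
```

```text
clock 25.2 pos [542.8 279.4 145.8] yaw 175.34 tilt 0.08 w 54.9 F [-0.4 -0.2 -0.1]
turn 2.84; now-frame cm [2.93 0.61 7.68]; after-turn cm [2.97 0.45 7.68]
bin 329 (array([519.2, 356.9]), array([33.4, 83.4]), 84.33) yaw -5.7 brass [509.6 357.8] deck [-30.7 347.2] [-40.3 347.3]
bin 360 (array([512.6, 286.9]), array([31.4, 88. ]), 82.86) yaw -7.1 brass [509.2 288.7] deck [-31.5 276.9] [-35.1 278.4]
bin 410 (array([414.1, 369.6]), array([31. , 91.3]), 83.49) yaw -6.5 brass [415.  370.1] deck [-136.5  351.3] [-135.6  351.8]
deck 386 (array([512.7, -79.3]), array([29.8, 90.1]), 85.29) yaw -4.7 brass [512.9 -79.7] deck [ -1.6 -88.1] [ -1.4 -88.5]
```

View pics/p_top.png

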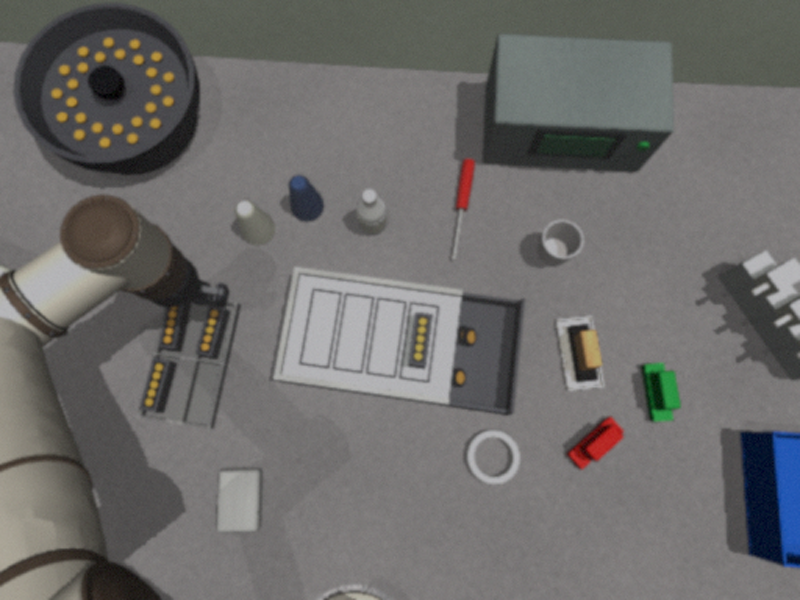

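First magazine stands in its outline at (420,338), deck coordinates (-1.5,-88), angle right. Next: magazine at (513.5,287.6).

Request:
servo_tool --rows '[{"fingers": 5.5,"x": 0,"y": 0,"z": 0,"turn": 2.5},{"fingers": 5.5,"x": 1.5,"y": 0.2,"z": 1,"turn": 0},{"fingers": 5.5,"x": 1.5,"y": 0.2,"z": 2,"turn": 0},{"fingers": 5.5,"x": 0,"y": 0,"z": 3,"turn": 0},{"fingers": 5.5,"x": 0,"y": 0,"z": 1.5,"turn": 0},{"fingers": 5.5,"x": 0,"y": 0,"z": 0,"turn": 0},{"fingers": 5.5,"x": 0,"y": 0,"z": 0,"turn": 0},{"fingers": 5.5,"x": 0,"y": 0,"z": 0,"turn": 0},{"fingers": 5.5,"x": 0,"y": 0,"z": 0,"turn": 0}]'

```text
clock: 26.02
position: [515.1, 287.9, 73.1]
ee_rot: [0.063, 0.998, 0.001, 0.001]
contact_force: [0.4, -0.4, 0.4]
gripper_width: 54.8
```

```bash
python3 -c "
from h import *
s=go(513.5,287.6,26.3,-187.2)"
```

```text
clock 26.0 pos [515.1 287.9  73.1] yaw 172.80 tilt 0.19 w 54.8 F [ 0.4 -0.4  0.4]
turn 0.00; now-frame cm [ 0.17 -0.06  4.67]; after-turn cm [ 0.15 -0.05  4.68]
```

Request:
servo_tool --rows '[{"fingers": 5.5,"x": 0.1,"y": 0,"z": 1.5,"turn": 0},{"fingers": 5.5,"x": 0,"y": 0,"z": 1.5,"turn": 0},{"fingers": 5.5,"x": 0,"y": 0,"z": 1.2,"turn": 0},{"fingers": 5.5,"x": 0,"y": 0,"z": 0.4,"turn": 0},{"fingers": 5.5,"x": 0,"y": 0,"z": 0,"turn": 0},{"fingers": 5.5,"x": 0,"y": 0,"z": 0,"turn": 0},{"fingers": 5.5,"x": 0,"y": 0,"z": 0,"turn": 0}]'

```text
clock: 26.6
position: [513.7, 288.3, 26.6]
ee_rot: [0.062, 0.998, 0.001, 0.001]
contact_force: [0.7, 0.4, 0.1]
gripper_width: 54.8
```

```bash
python3 -c "
from h import *
s=go(513.5,287.6,26.3,-187.2)
p,d=arm.get_image('scene'); cv2.imwrite('pics/qz.png',cv2.resize(p[140:220,340:420,::-1],(600,600),interpolation=cv2.INTER_CUBIC))"
```

```text
clock 26.6 pos [513.7 288.3  26.6] yaw 172.85 tilt 0.14 w 54.8 F [0.7 0.4 0.1]
turn 0.05; now-frame cm [ 0.02 -0.07  0.03]; after-turn cm [ 0.02 -0.07  0.03]
```

View pics/qz.png

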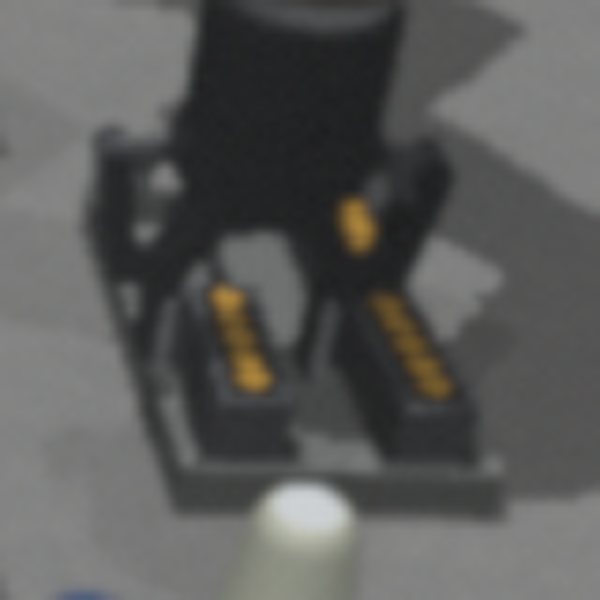

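Jaws straddle the magazine. Close, lift.

Request:
servo_tool --rows '[{"fingers": 4.5,"x": 0,"y": -0.05,"z": 0,"turn": 0},{"fingers": 3.5,"x": 0,"y": 0,"z": 0,"turn": 0},{"fingers": 2.5,"x": 0,"y": 0,"z": 0,"turn": 0},{"fingers": 1,"x": 0,"y": 0,"z": 0,"turn": 0},{"fingers": 0,"x": 0,"y": 0,"z": 0,"turn": 0},{"fingers": 0,"x": 0,"y": 0,"z": 0,"turn": 0},{"fingers": 0,"x": 0,"y": 0,"z": 0,"turn": 0},{"fingers": 0,"x": 0,"y": 0,"z": -1,"turn": 0},{"fingers": 0,"x": 0,"y": 0,"z": -2,"turn": 0},{"fingers": 0,"x": 0,"y": 0,"z": -2.5,"turn": 0}]'

```text
clock: 27.48
position: [511.2, 285.7, 78.8]
ee_rot: [0.063, 0.998, -0.002, -0.002]
contact_force: [-0.6, -0.1, -0.5]
gripper_width: 28.7
```

Request:
servo_tool --rows '[{"fingers": 0,"x": 0,"y": 0,"z": -2.5,"turn": -2.5},{"fingers": 0,"x": 0,"y": 0,"z": -2.5,"turn": 0},{"fingers": 0,"x": 0,"y": 0,"z": 0,"turn": 0},{"fingers": 0,"x": 0,"y": 0,"z": 0,"turn": 0}]'

```text
clock: 27.82
position: [513.0, 287.4, 131.7]
ee_rot: [0.041, 0.999, 0.001, 0.001]
contact_force: [-0.3, 0.1, -2.7]
gripper_width: 28.5
```

```bash
python3 -c "
from h import *
w=wld(1,-29.5); s=go(w[0],w[1],72.6,175.33)"
```

```text
clock 27.8 pos [513.  287.4 131.7] yaw 175.30 tilt 0.15 w 28.5 F [-0.3  0.1 -2.7]
turn -0.03; now-frame cm [ -3.22 -30.7    5.84]; after-turn cm [ -3.22 -30.69   5.91]
```

Request:
servo_tool --rows '[{"fingers": 0,"x": -0.4,"y": -2.7,"z": 0,"turn": 0},{"fingers": 0,"x": -0.4,"y": -4,"z": 0,"turn": 0},{"fingers": 0,"x": -0.4,"y": -4,"z": 0,"turn": 0},{"fingers": 0,"x": -0.4,"y": -4,"z": 0,"turn": 0},{"fingers": 0,"x": -0.4,"y": -4,"z": 0,"turn": 0},{"fingers": 0,"x": -0.4,"y": -4,"z": 0,"turn": 0},{"fingers": 0,"x": -0.4,"y": -4,"z": 0,"turn": 0},{"fingers": 0,"x": -0.4,"y": -4,"z": 0,"turn": 0},{"fingers": 0,"x": 0,"y": 0,"z": 0,"turn": 0},{"fingers": 0,"x": 0,"y": 0,"z": 0,"turn": 0}]'

```text
clock: 28.65
position: [518.1, -23.8, 128.6]
ee_rot: [0.043, 0.999, -0.0, -0.002]
contact_force: [-0.2, -0.2, -2.2]
gripper_width: 28.7
```

Request:
servo_tool --rows '[{"fingers": 0,"x": 0,"y": 0,"z": 1.5,"turn": 0},{"fingers": 0,"x": 0,"y": 0,"z": 2,"turn": 0},{"fingers": 0,"x": 0,"y": 0,"z": 1.4,"turn": 0},{"fingers": 0,"x": 0,"y": 0,"z": 0,"turn": 0},{"fingers": 0,"x": 0,"y": 0,"z": 0,"turn": 0},{"fingers": 0,"x": 0,"y": 0,"z": 0,"turn": 0}]'

```text
clock: 29.15
position: [520.3, -20.6, 81.6]
ee_rot: [0.04, 0.999, -0.0, 0.0]
contact_force: [-0.4, 0.2, -1.4]
gripper_width: 28.4
```

```bash
python3 -c "
from h import *
w=wld(1,-29.5); s=go(w[0],w[1],72.6,175.33)"
```

```text
clock 29.1 pos [520.3 -20.6  81.6] yaw 175.42 tilt 0.03 w 28.4 F [-0.4  0.2 -1.4]
turn 0.09; now-frame cm [ 0.01 -0.04  0.9 ]; after-turn cm [ 0.01 -0.04  0.9 ]
```

Request:
servo_tool --rows '[{"fingers": 0,"x": 0,"y": 0,"z": 0.5,"turn": 0},{"fingers": 0,"x": 0,"y": 0,"z": 0.3,"turn": 0},{"fingers": 0,"x": 0,"y": 0,"z": 0.1,"turn": 0},{"fingers": 0,"x": 0,"y": 0,"z": 0,"turn": 0},{"fingers": 0,"x": 0,"y": 0,"z": 0,"turn": 0},{"fingers": 0,"x": 0,"y": 0,"z": 0,"turn": 0}]'

```text
clock: 29.65
position: [519.9, -21.4, 72.5]
ee_rot: [0.041, 0.999, 0.0, 0.0]
contact_force: [0.6, 1.1, -1.5]
gripper_width: 28.8
```

```bash
python3 -c "
from h import *
w=wld(1,-29.5); s=go(w[0],w[1],72.6,175.33)"
```

```text
clock 29.6 pos [519.9 -21.4  72.5] yaw 175.33 tilt 0.02 w 28.8 F [ 0.6  1.1 -1.5]
turn -0.00; now-frame cm [-0.01  0.03 -0.01]; after-turn cm [-0.01  0.03 -0.01]
```

Request:
servo_tool --rows '[{"fingers": 0,"x": 0,"y": 0,"z": 0.05,"turn": 0},{"fingers": 0,"x": 0,"y": 0,"z": 0.05,"turn": 0},{"fingers": 0,"x": 0,"y": 0,"z": 0,"turn": 0},{"fingers": 0,"x": 0,"y": 0,"z": 0,"turn": 0}]'

```text
clock: 29.98
position: [520.0, -21.3, 72.2]
ee_rot: [0.041, 0.999, -0.0, 0.0]
contact_force: [-2.6, 0.5, 5.7]
gripper_width: 28.5
```

Request:
servo_tool --rows '[{"fingers": 3.2,"x": 0,"y": 0,"z": 0,"turn": 0},{"fingers": 3.8,"x": 0,"y": 0,"z": 0,"turn": 0},{"fingers": 4.5,"x": 0,"y": 0,"z": 0,"turn": 0},{"fingers": 4.5,"x": 0,"y": 0,"z": 0,"turn": 0},{"fingers": 4.5,"x": 0,"y": 0,"z": -1.5,"turn": 0},{"fingers": 4.5,"x": 0,"y": 0,"z": -3,"turn": 0},{"fingers": 5.5,"x": 0,"y": 1,"z": -3,"turn": 0},{"fingers": 5.5,"x": 0,"y": 4,"z": 0,"turn": 0},{"fingers": 5.5,"x": 0,"y": 4,"z": 0,"turn": 0},{"fingers": 5.5,"x": 0,"y": 4,"z": 0,"turn": 0}]'

```text
clock: 30.82
position: [530.6, 109.4, 147.2]
ee_rot: [0.042, 0.999, 0.001, 0.001]
contact_force: [0.1, -0.1, -0.1]
gripper_width: 55.2
```

Request:
servo_tool --rows '[{"fingers": 5.5,"x": 0,"y": 4,"z": 0,"turn": 0},{"fingers": 5.5,"x": 0,"y": 4,"z": 0,"turn": 0},{"fingers": 5.5,"x": 0,"y": 4,"z": 0,"turn": 0},{"fingers": 5.5,"x": 0,"y": 4,"z": 0,"turn": 0},{"fingers": 5.5,"x": 0,"y": 4,"z": 0,"turn": 0},{"fingers": 5.5,"x": 0,"y": 3,"z": 0,"turn": 0},{"fingers": 5.5,"x": 0,"y": 0,"z": 0,"turn": 0},{"fingers": 5.5,"x": 0,"y": 0,"z": 0,"turn": 0},{"fingers": 5.5,"x": 0,"y": 0,"z": 0,"turn": 0}]'

```text
clock: 31.57
position: [548.7, 337.0, 145.7]
ee_rot: [0.041, 0.999, -0.001, -0.001]
contact_force: [0.3, 0.2, -0.2]
gripper_width: 54.8
```

```bash
python3 -c "
from h import *
s=go(521.5,357.3,73,-185.3)
grab('r'); mags('r')"
```

```text
clock 31.6 pos [548.7 337.  145.7] yaw 175.34 tilt 0.09 w 54.8 F [ 0.3  0.2 -0.2]
turn 0.64; now-frame cm [2.87 1.81 7.27]; after-turn cm [2.89 1.77 7.27]
bin 366 (array([520.9, 356.9]), array([33.5, 86.3]), 86.2) yaw -3.8 brass [518.1 357.3] deck [-29.  347.3] [-31.8 347.5]
bin 410 (array([414.1, 369.3]), array([31.8, 91.1]), 82.25) yaw -7.8 brass [415.2 370. ] deck [-136.4  351. ] [-135.4  351.7]
deck 387 (array([519.3, -21.8]), array([29.9, 89.3]), 85.14) yaw -4.9 brass [519.6 -22.5] deck [  0.3 -30.3] [  0.6 -31. ]
deck 389 (array([512.4, -79.2]), array([29.8, 89.4]), 85.35) yaw -4.7 brass [512.2 -79.8] deck [ -1.9 -88.1] [ -2.1 -88.6]
```

View pics/r_top.png

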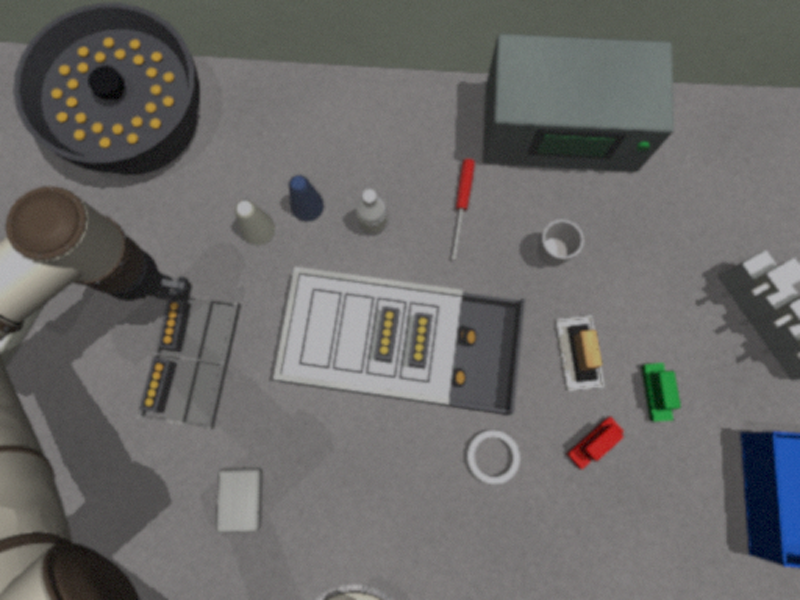

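Two are placed well. Third: magazine at (522,357).

Request:
servo_tool --rows '[{"fingers": 5.5,"x": 1.4,"y": 0.9,"z": 1,"turn": 0},{"fingers": 5.5,"x": 1.4,"y": 0.9,"z": 2,"turn": 0},{"fingers": 5.5,"x": 0,"y": 0,"z": 3,"turn": 0},{"fingers": 5.5,"x": 0,"y": 0,"z": 1.3,"turn": 0},{"fingers": 5.5,"x": 0,"y": 0,"z": 0,"turn": 0},{"fingers": 5.5,"x": 0,"y": 0,"z": 0,"turn": 0},{"fingers": 5.5,"x": 0,"y": 0,"z": 0,"turn": 0},{"fingers": 5.5,"x": 0,"y": 0,"z": 0,"turn": 0}]'

```text
clock: 32.33
position: [523.8, 358.0, 75.2]
ee_rot: [0.041, 0.999, 0.001, 0.001]
contact_force: [0.1, -0.0, 0.3]
gripper_width: 55.1
```

```bash
python3 -c "
from h import *
s=go(522.3,357,26.3,-184.5)"
```

```text
clock 32.3 pos [523.8 358.   75.2] yaw 175.30 tilt 0.20 w 55.1 F [ 0.1 -0.   0.3]
turn -0.20; now-frame cm [ 0.15 -0.12  4.89]; after-turn cm [ 0.14 -0.11  4.89]
```

Request:
servo_tool --rows '[{"fingers": 5.5,"x": 0.1,"y": -0.1,"z": 1.5,"turn": 0},{"fingers": 5.5,"x": 0,"y": 0,"z": 1.5,"turn": 0},{"fingers": 5.5,"x": 0,"y": 0,"z": 1.4,"turn": 0},{"fingers": 5.5,"x": 0,"y": 0,"z": 0.4,"turn": 0},{"fingers": 5.5,"x": 0,"y": 0,"z": 0,"turn": 0},{"fingers": 5.5,"x": 0,"y": 0,"z": 0,"turn": 0},{"fingers": 5.5,"x": 0,"y": 0,"z": 0,"turn": 0}]'

```text
clock: 32.92
position: [522.4, 357.4, 26.8]
ee_rot: [0.041, 0.999, 0.001, 0.001]
contact_force: [-1.0, -0.1, -0.2]
gripper_width: 55.1
```

```bash
python3 -c "
from h import *
s=go(522.3,357,26.3,-184.5)
p,d=arm.get_image('scene'); cv2.imwrite('pics/sz.png',cv2.resize(p[140:220,340:420,::-1],(600,600),interpolation=cv2.INTER_CUBIC))"
```

```text
clock 32.9 pos [522.4 357.4  26.8] yaw 175.34 tilt 0.15 w 55.1 F [-1.  -0.1 -0.2]
turn -0.16; now-frame cm [ 0.01 -0.04  0.05]; after-turn cm [ 0.01 -0.04  0.05]
```

View pics/sz.png

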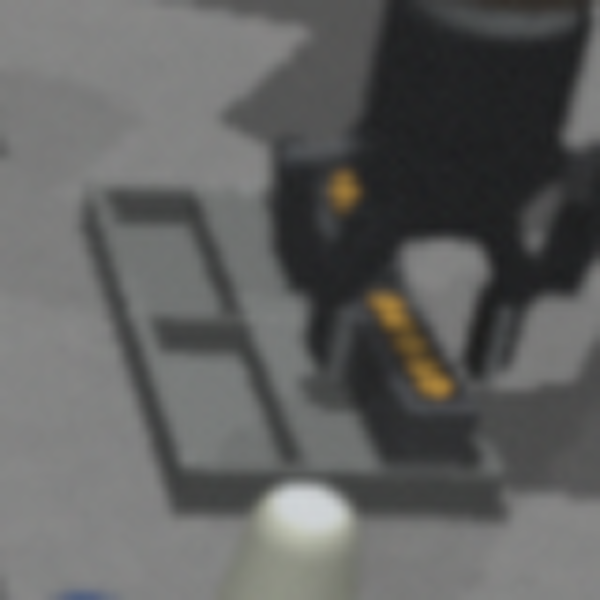

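Request:
servo_tool --rows '[{"fingers": 4.5,"x": 0,"y": 0,"z": 0,"turn": 0},{"fingers": 3.5,"x": 0,"y": 0,"z": 0,"turn": 0},{"fingers": 2.5,"x": 0,"y": 0,"z": 0,"turn": 0},{"fingers": 1,"x": 0,"y": 0,"z": 0,"turn": 0},{"fingers": 0,"x": 0,"y": 0,"z": 0,"turn": 0},{"fingers": 0,"x": 0,"y": 0,"z": 0,"turn": 0},{"fingers": 0,"x": 0,"y": 0,"z": 0,"turn": 0},{"fingers": 0,"x": 0,"y": 0,"z": -1,"turn": 0},{"fingers": 0,"x": 0,"y": 0,"z": -2,"turn": 0},{"fingers": 0,"x": 0,"y": 0,"z": -2.5,"turn": 0}]'

```text
clock: 33.8
position: [519.8, 355.0, 78.4]
ee_rot: [0.041, 0.999, -0.002, -0.003]
contact_force: [0.3, 1.3, -1.4]
gripper_width: 28.7
```

Request:
servo_tool --rows '[{"fingers": 0,"x": 0,"y": 0,"z": -2.5,"turn": 0},{"fingers": 0,"x": 0,"y": 0,"z": -2.5,"turn": 0},{"fingers": 0,"x": 0,"y": 0,"z": 0,"turn": 0},{"fingers": 0,"x": 0,"y": 0,"z": 0,"turn": 0}]'

```text
clock: 34.13
position: [521.6, 357.0, 131.6]
ee_rot: [0.041, 0.999, 0.001, 0.001]
contact_force: [0.1, 0.2, -1.1]
gripper_width: 28.8
```

```bash
python3 -c "
from h import *
w=wld(1,29); s=go(w[0],w[1],72.3,175.33)"
```

```text
clock 34.1 pos [521.6 357.  131.6] yaw 175.31 tilt 0.14 w 28.8 F [ 0.1  0.2 -1.1]
turn -0.02; now-frame cm [ -2.93 -31.86   5.86]; after-turn cm [ -2.92 -31.84   5.93]
```

Request:
servo_tool --rows '[{"fingers": 0,"x": -0.4,"y": -2.9,"z": 0,"turn": 0},{"fingers": 0,"x": -0.4,"y": -4.1,"z": 0,"turn": 0},{"fingers": 0,"x": -0.4,"y": -4.1,"z": 0,"turn": 0},{"fingers": 0,"x": -0.4,"y": -4.1,"z": 0,"turn": 0},{"fingers": 0,"x": -0.4,"y": -4.1,"z": 0,"turn": 0},{"fingers": 0,"x": -0.4,"y": -4.1,"z": 0,"turn": 0},{"fingers": 0,"x": -0.3,"y": -4.1,"z": 0,"turn": 0},{"fingers": 0,"x": -0.2,"y": -4.1,"z": 0,"turn": 0},{"fingers": 0,"x": 0,"y": -0.3,"z": 0,"turn": 0},{"fingers": 0,"x": 0,"y": 0,"z": 0,"turn": 0}]'

```text
clock: 34.97
position: [522.6, 33.7, 128.5]
ee_rot: [0.043, 0.999, -0.001, -0.002]
contact_force: [-0.3, 0.9, -0.8]
gripper_width: 28.6
```

Request:
servo_tool --rows '[{"fingers": 0,"x": 0,"y": 0,"z": 1.5,"turn": 0},{"fingers": 0,"x": 0,"y": 0,"z": 2,"turn": 0},{"fingers": 0,"x": 0,"y": 0,"z": 1.4,"turn": 0},{"fingers": 0,"x": 0,"y": 0,"z": 0,"turn": 0},{"fingers": 0,"x": 0,"y": 0,"z": 0,"turn": 0},{"fingers": 0,"x": 0,"y": 0,"z": 0,"turn": 0}]'

```text
clock: 35.47
position: [525.0, 37.2, 81.6]
ee_rot: [0.04, 0.999, -0.0, 0.0]
contact_force: [0.1, 0.9, -0.7]
gripper_width: 28.3
```

```bash
python3 -c "
from h import *
w=wld(1,29); s=go(w[0],w[1],72.3,175.33)"
```

```text
clock 35.5 pos [525.   37.2  81.6] yaw 175.41 tilt 0.03 w 28.3 F [ 0.1  0.9 -0.7]
turn 0.08; now-frame cm [ 0.01 -0.    0.93]; after-turn cm [ 0.01 -0.    0.93]
```

Request:
servo_tool --rows '[{"fingers": 0,"x": 0,"y": 0,"z": 0.5,"turn": 0},{"fingers": 0,"x": 0,"y": 0,"z": 0.3,"turn": 0},{"fingers": 0,"x": 0,"y": 0,"z": 0.1,"turn": 0},{"fingers": 0,"x": 0,"y": 0,"z": 0.05,"turn": 0},{"fingers": 0,"x": 0,"y": 0,"z": 0,"turn": 0},{"fingers": 0,"x": 0,"y": 0,"z": 0,"turn": 0},{"fingers": 0,"x": 0,"y": 0,"z": 0,"turn": 0}]'

```text
clock: 36.05
position: [524.5, 36.6, 72.3]
ee_rot: [0.041, 0.999, 0.0, 0.0]
contact_force: [-3.6, 1.8, 4.7]
gripper_width: 28.4
```

Request:
servo_tool --rows '[{"fingers": 3.2,"x": 0,"y": 0,"z": 0,"turn": 0},{"fingers": 3.8,"x": 0,"y": 0,"z": 0,"turn": 0},{"fingers": 4.5,"x": 0,"y": 0,"z": 0,"turn": 0},{"fingers": 4.5,"x": 0,"y": 0,"z": 0,"turn": 0},{"fingers": 4.5,"x": 0,"y": 0,"z": -1.5,"turn": 0},{"fingers": 4.5,"x": 0,"y": 0,"z": -3,"turn": 0},{"fingers": 5.5,"x": 0,"y": 1,"z": -3,"turn": 0},{"fingers": 5.5,"x": 1,"y": 3.5,"z": 0,"turn": 1.5},{"fingers": 5.5,"x": 1.5,"y": 3.5,"z": 0,"turn": 0},{"fingers": 5.5,"x": 1.5,"y": 3.5,"z": 0,"turn": 0}]'

```text
clock: 36.88
position: [496.0, 156.0, 147.5]
ee_rot: [0.055, 0.998, 0.001, 0.001]
contact_force: [-0.5, 0.5, -0.4]
gripper_width: 55.1
```

Request:
servo_tool --rows '[{"fingers": 5.5,"x": 1.5,"y": 3.5,"z": 0,"turn": 0},{"fingers": 5.5,"x": 1.5,"y": 3.5,"z": 0,"turn": 0},{"fingers": 5.5,"x": 1.5,"y": 3.5,"z": 0,"turn": 0},{"fingers": 5.5,"x": 1.5,"y": 3.5,"z": 0,"turn": 0},{"fingers": 5.5,"x": 1.5,"y": 3.5,"z": 0,"turn": 0},{"fingers": 5.5,"x": 1,"y": 2,"z": 0,"turn": 0},{"fingers": 5.5,"x": 0,"y": 0,"z": 0,"turn": 0},{"fingers": 5.5,"x": 0,"y": 0,"z": 0,"turn": 0},{"fingers": 5.5,"x": 0,"y": 0,"z": 0,"turn": 0}]'

```text
clock: 37.63
position: [432.2, 357.3, 146.5]
ee_rot: [0.054, 0.999, -0.0, -0.0]
contact_force: [-0.2, -0.7, 0.5]
gripper_width: 54.8
```

```bash
python3 -c "
from h import *
s=go(415,370,75,-186.5)
grab('t'); mags('t')"
```

```text
clock 37.6 pos [432.2 357.3 146.5] yaw 173.82 tilt 0.06 w 54.8 F [-0.2 -0.7  0.5]
turn 0.32; now-frame cm [1.85 1.08 7.15]; after-turn cm [1.86 1.07 7.15]
bin 292 (array([414. , 370.2]), array([31.5, 90.8]), 82.89) yaw -7.1 brass [400.2 371.9] deck [-136.6  351.8] [-150.5  352.4]
deck 394 (array([524.3,  35.8]), array([30.3, 89.8]), 86.97) yaw -3.0 brass [524.5  35.4] deck [ 0.6 27.5] [ 0.8 27.1]
deck 390 (array([519.2, -21.9]), array([29.9, 89.6]), 85.19) yaw -4.8 brass [518.9 -22.4] deck [  0.2 -30.4] [ -0.1 -30.9]
deck 388 (array([512.9, -79.2]), array([29.8, 90.4]), 85.5) yaw -4.5 brass [512.5 -79.8] deck [ -1.4 -88. ] [ -1.8 -88.6]
```

View pics/t_top.png

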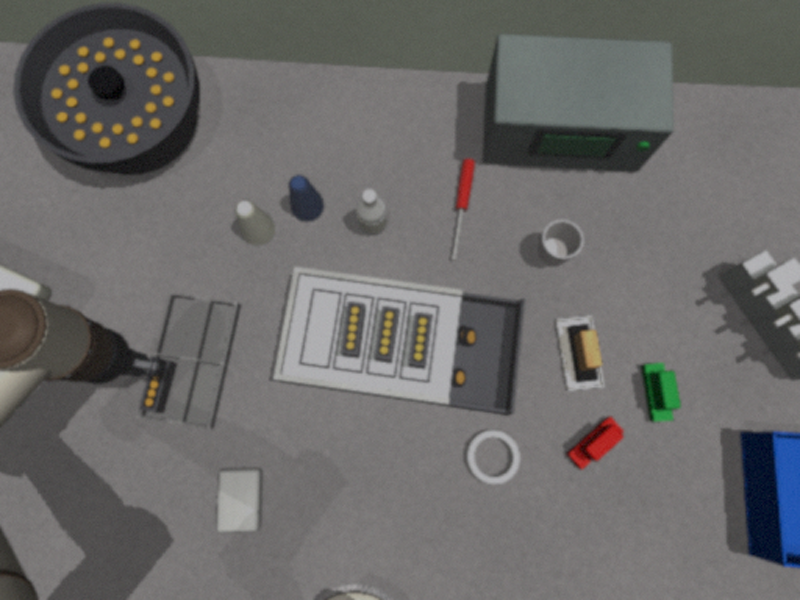

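Three in place. Last magazine at (414.5,370), yaw −6.8°.

Request:
servo_tool --rows '[{"fingers": 5.5,"x": 0,"y": 0,"z": 0,"turn": 0.6},{"fingers": 5.5,"x": 0.9,"y": 0.5,"z": 1,"turn": 0},{"fingers": 5.5,"x": 0.9,"y": 0.5,"z": 2,"turn": 0},{"fingers": 5.5,"x": 0,"y": 0,"z": 3,"turn": 0},{"fingers": 5.5,"x": 0,"y": 0,"z": 1.3,"turn": 0},{"fingers": 5.5,"x": 0,"y": 0,"z": 0,"turn": 0},{"fingers": 5.5,"x": 0,"y": 0,"z": 0,"turn": 0},{"fingers": 5.5,"x": 0,"y": 0,"z": 0,"turn": 0},{"fingers": 5.5,"x": 0,"y": 0,"z": 0,"turn": 0}]'

```text
clock: 38.48
position: [416.6, 370.6, 75.4]
ee_rot: [0.059, 0.998, 0.001, 0.001]
contact_force: [-0.1, 0.4, -0.2]
gripper_width: 55.4
```

```bash
python3 -c "
from h import *
s=go(414.5,370,26.3,-186.8)"
```

```text
clock 38.5 pos [416.6 370.6  75.4] yaw 173.21 tilt 0.18 w 55.4 F [-0.1  0.4 -0.2]
turn 0.01; now-frame cm [ 0.21 -0.1   4.91]; after-turn cm [ 0.2  -0.09  4.91]
```

Request:
servo_tool --rows '[{"fingers": 5.5,"x": 0.2,"y": -0.1,"z": 1.5,"turn": 0},{"fingers": 5.5,"x": 0,"y": 0,"z": 1.5,"turn": 0},{"fingers": 5.5,"x": 0,"y": 0,"z": 1.4,"turn": 0},{"fingers": 5.5,"x": 0,"y": 0,"z": 0.45,"turn": 0},{"fingers": 5.5,"x": 0,"y": 0,"z": 0,"turn": 0},{"fingers": 5.5,"x": 0,"y": 0,"z": 0,"turn": 0},{"fingers": 5.5,"x": 0,"y": 0,"z": 0,"turn": 0}]'

```text
clock: 39.07
position: [414.2, 370.0, 26.6]
ee_rot: [0.059, 0.998, 0.001, 0.001]
contact_force: [0.3, -0.2, 0.4]
gripper_width: 55.1
```

```bash
python3 -c "
from h import *
s=go(414.5,370,26.3,-186.8)
p,d=arm.get_image('scene'); cv2.imwrite('pics/uz.png',cv2.resize(p[140:220,340:420,::-1],(600,600),interpolation=cv2.INTER_CUBIC))"
```

```text
clock 39.1 pos [414.2 370.   26.6] yaw 173.25 tilt 0.14 w 55.1 F [ 0.3 -0.2  0.4]
turn 0.05; now-frame cm [-0.03  0.    0.03]; after-turn cm [-0.03  0.    0.03]
```

View pics/uz.png

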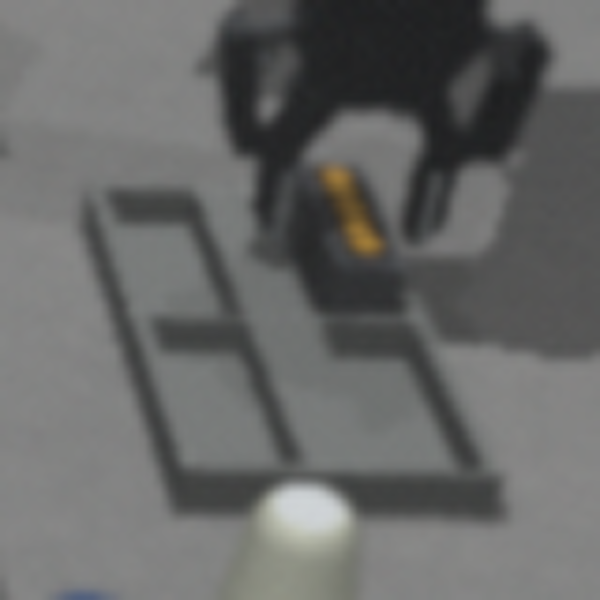

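Request:
servo_tool --rows '[{"fingers": 4.5,"x": 0,"y": 0,"z": 0,"turn": 0},{"fingers": 3.5,"x": 0,"y": 0,"z": 0,"turn": 0},{"fingers": 2.5,"x": 0,"y": 0,"z": 0,"turn": 0},{"fingers": 1,"x": 0,"y": 0,"z": 0,"turn": 0},{"fingers": 0,"x": 0,"y": 0,"z": 0,"turn": 0},{"fingers": 0,"x": 0,"y": 0,"z": 0,"turn": 0},{"fingers": 0,"x": 0,"y": 0,"z": 0,"turn": 0},{"fingers": 0,"x": 0,"y": 0,"z": -1,"turn": 0},{"fingers": 0,"x": 0,"y": 0,"z": -2,"turn": 0},{"fingers": 0,"x": 0,"y": 0,"z": -2.5,"turn": 0}]'

```text
clock: 39.95
position: [412.3, 367.4, 79.0]
ee_rot: [0.059, 0.998, -0.003, -0.002]
contact_force: [0.7, 0.5, -2.0]
gripper_width: 28.5
```

Request:
servo_tool --rows '[{"fingers": 0,"x": 0,"y": 0,"z": -2.5,"turn": -2.1},{"fingers": 0,"x": 0,"y": 0,"z": -2.5,"turn": 0},{"fingers": 0,"x": 0,"y": 0,"z": 0,"turn": 0},{"fingers": 0,"x": 0,"y": 0,"z": 0,"turn": 0}]'

```text
clock: 40.28
position: [413.6, 369.5, 131.6]
ee_rot: [0.041, 0.999, 0.001, 0.0]
contact_force: [-1.0, -0.5, -2.1]
gripper_width: 28.8
```

```bash
python3 -c "
from h import *
w=wld(0.5,87); s=go(w[0],w[1],72.3,175.33)"
```

```text
clock 40.3 pos [413.6 369.5 131.6] yaw 175.31 tilt 0.15 w 28.8 F [-1.  -0.5 -2.1]
turn -0.02; now-frame cm [-13.75 -26.42   5.88]; after-turn cm [-13.74 -26.41   5.93]
```

Request:
servo_tool --rows '[{"fingers": 0,"x": -1.2,"y": -2.4,"z": 0,"turn": 0},{"fingers": 0,"x": -1.8,"y": -3.4,"z": 0,"turn": 0},{"fingers": 0,"x": -1.8,"y": -3.4,"z": 0,"turn": 0},{"fingers": 0,"x": -1.8,"y": -3.4,"z": 0,"turn": 0},{"fingers": 0,"x": -1.8,"y": -3.4,"z": 0,"turn": 0},{"fingers": 0,"x": -1.8,"y": -3.4,"z": 0,"turn": 0},{"fingers": 0,"x": -1.8,"y": -3.4,"z": 0,"turn": 0},{"fingers": 0,"x": -1.7,"y": -3.4,"z": 0,"turn": 0},{"fingers": 0,"x": 0,"y": 0,"z": 0,"turn": 0},{"fingers": 0,"x": 0,"y": 0,"z": 0,"turn": 0}]'

```text
clock: 41.12
position: [527.9, 94.4, 128.5]
ee_rot: [0.043, 0.999, -0.001, -0.002]
contact_force: [0.2, 0.6, -2.3]
gripper_width: 28.6
```

Request:
servo_tool --rows '[{"fingers": 0,"x": 0,"y": 0,"z": 1.5,"turn": 0},{"fingers": 0,"x": 0,"y": 0,"z": 2,"turn": 0},{"fingers": 0,"x": 0,"y": 0,"z": 1.4,"turn": 0},{"fingers": 0,"x": 0,"y": 0,"z": 0,"turn": 0},{"fingers": 0,"x": 0,"y": 0,"z": 0,"turn": 0},{"fingers": 0,"x": 0,"y": 0,"z": 0,"turn": 0}]'

```text
clock: 41.62
position: [528.9, 97.8, 81.7]
ee_rot: [0.04, 0.999, -0.0, 0.0]
contact_force: [0.3, 0.9, -1.1]
gripper_width: 28.5
```

```bash
python3 -c "
from h import *
w=wld(0.5,87); s=go(w[0],w[1],72.3,175.33)"
```

```text
clock 41.6 pos [528.9  97.8  81.7] yaw 175.42 tilt 0.03 w 28.5 F [ 0.3  0.9 -1.1]
turn 0.09; now-frame cm [-0.03 -0.27  0.94]; after-turn cm [-0.04 -0.27  0.94]
```

Request:
servo_tool --rows '[{"fingers": 0,"x": 0,"y": -0.25,"z": 0.4,"turn": 0},{"fingers": 0,"x": 0,"y": 0,"z": 0.3,"turn": 0},{"fingers": 0,"x": 0,"y": 0,"z": 0.2,"turn": 0},{"fingers": 0,"x": 0,"y": 0,"z": 0.05,"turn": 0},{"fingers": 0,"x": 0,"y": 0,"z": 0,"turn": 0},{"fingers": 0,"x": 0,"y": 0,"z": 0,"turn": 0},{"fingers": 0,"x": 0,"y": 0,"z": 0,"turn": 0}]'

```text
clock: 42.2
position: [528.6, 94.5, 72.2]
ee_rot: [0.041, 0.999, 0.0, 0.0]
contact_force: [-1.6, 0.5, 2.6]
gripper_width: 28.4
```

Request:
servo_tool --rows '[{"fingers": 3.2,"x": 0,"y": 0,"z": 0,"turn": 0},{"fingers": 3.8,"x": 0,"y": 0,"z": 0,"turn": 0},{"fingers": 4.5,"x": 0,"y": 0,"z": 0,"turn": 0},{"fingers": 4.5,"x": 0,"y": 0,"z": 0,"turn": 0},{"fingers": 4.5,"x": 0,"y": 0,"z": -1.5,"turn": 0},{"fingers": 4.5,"x": 0,"y": 0,"z": -3,"turn": 0},{"fingers": 4.5,"x": 0,"y": 0,"z": -4,"turn": 0},{"fingers": 4.5,"x": 1,"y": 3,"z": -3,"turn": 0},{"fingers": 4.5,"x": 1.5,"y": 3.5,"z": 0,"turn": 0},{"fingers": 4.5,"x": 1.5,"y": 3.5,"z": 0,"turn": 0}]'

```text
clock: 43.03
position: [498.1, 197.3, 188.2]
ee_rot: [0.042, 0.999, 0.002, 0.002]
contact_force: [0.4, 0.6, -0.3]
gripper_width: 45.3
```

Request:
servo_tool --rows '[{"fingers": 4.5,"x": 1,"y": 4,"z": 0,"turn": 0},{"fingers": 4.5,"x": 1,"y": 4,"z": 0,"turn": 0},{"fingers": 4.5,"x": 1,"y": 4,"z": 0,"turn": 0},{"fingers": 4.5,"x": 1,"y": 4,"z": 0,"turn": 0},{"fingers": 4.5,"x": 0,"y": 3,"z": 0,"turn": 0},{"fingers": 4.5,"x": 0,"y": 0,"z": 0,"turn": 0},{"fingers": 4.5,"x": 0,"y": 0,"z": 0,"turn": 0}]'

```text
clock: 43.62
position: [472.3, 390.1, 184.6]
ee_rot: [0.04, 0.999, -0.0, -0.0]
contact_force: [-0.4, -1.3, 0.9]
gripper_width: 44.9
```

```bash
python3 -c "
from h import *
grab('v'); mags('v')
p,d=load('v','top'); P=cloud('top',d); Z=P[...,2]
m=(np.hypot(P[...,0]-519,P[...,1]+369)<60)&(Z>60)&(Z<85); print('grip',rect(P[m][:,:2]),np.median(Z[m]))"
```

```text
deck 395 (array([528.4,  93.8]), array([30.4, 89.7]), 85.3) yaw -4.7 brass [528.8  93.4] deck [-0.1 85.7] [ 0.4 85.3]
deck 393 (array([524.3,  36. ]), array([30.2, 90.1]), 86.81) yaw -3.2 brass [524.9  35.4] deck [ 0.5 27.7] [ 1.2 27.2]
deck 390 (array([519.4, -21.9]), array([29.9, 90.2]), 84.99) yaw -5.0 brass [519.  -22.4] deck [  0.4 -30.4] [  0.  -30.9]
deck 388 (array([512.7, -79.1]), array([29.8, 89.9]), 85.47) yaw -4.5 brass [512.5 -79.8] deck [ -1.6 -87.9] [ -1.8 -88.6]
grip (array([ 517.6, -370.5]), array([63.9, 29.6]), 9.74) 73.06381701312398
```

View pics/v_top.png

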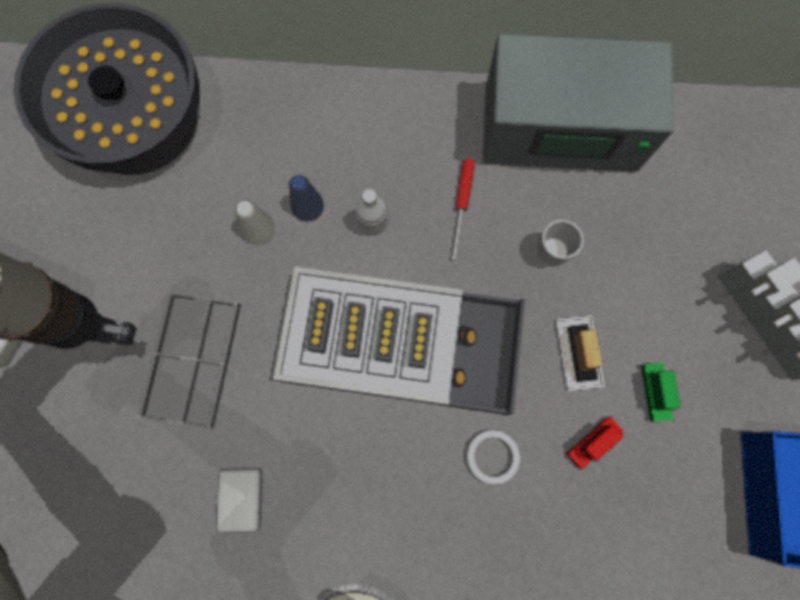

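View pics/v_scene.png

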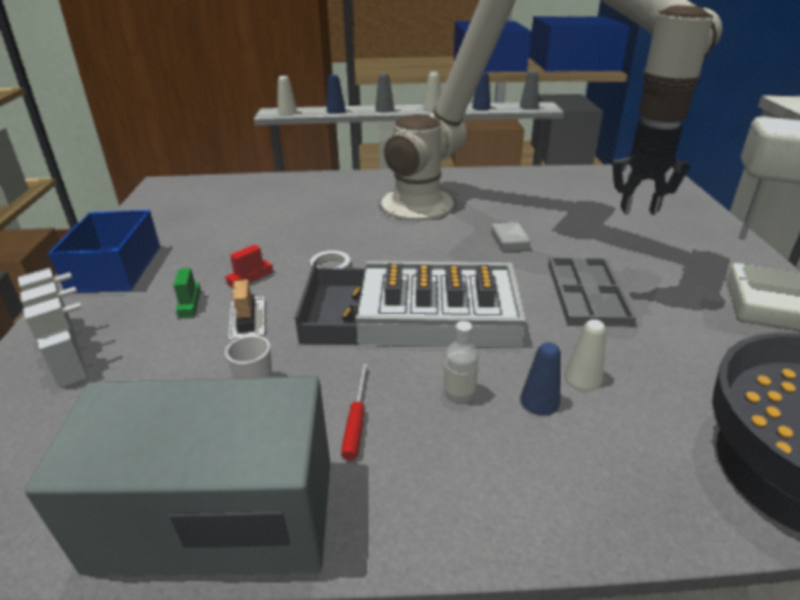

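All four magazines stand inside their outlines, the scraper is in its rest, the blanks are in the tray and the bin is empty. Handing in.

```bash
python3 -c "
from bench import arm
print(arm.job_done(), arm.read_state()['clock'])"
```

```text
the job is handed in; nothing more can be done
the job is handed in; nothing more can be done
```

The job is done and handed in at about 44 s; no verdict was reported.

I wiped the three blanks into the catch tray with the scraper in two lanes and stood the scraper back in its rest. I then placed all four magazines from the bin, each in an outline of its own.

- **Magazines:** they stand within about 2 mm of the outline centres and within 1.5° of the deck's axis.
- **Scraper:** it is upright in its rest, about 2 mm from the rest's centre.
- **Deck and bin:** the pictures showed the deck free of blanks and the bin empty.
- **Blanks:** all three are in the tray but not lying flat. They lean against the deck's end wall, two of them nested together, and stay below the deck's top.
- **Everything else:** the other items, including the red and green look-alikes, look where they were. I saw no knocked object, and none of the checks failed.

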